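# Refit battery packs and lock the power unit's cover

## Robot

A 6-joint arm with a two-finger parallel gripper is mounted at the origin on the work surface. World frame = base frame: x ahead of the robot, y to its left, z up, the work surface at z = 0. Lengths are in mm, angles in rad, forces in N, time in s.
With the tool pointing down it reaches from about 300 to 775 mm from the base axis. Payload 14.6 kg.
Tool frame: the origin (TCP) lies between the finger pads; the fingertips stand 19 mm ahead of it and the grasp point (between the pads) is the TCP (manip.tcp_to_tips is the distance from the TCP to the fingertips, in mm); x points along the fingers, z is the direction in which the jaws open and shut, and the axes are right-handed (so a half turn about x gives the same grasp; the last joint's range is limited). The gripper opens to 94 mm and grips with 3 to 60 N. Pads are 16 mm wide; open, the fingers measure 119 mm over their backs; the gripper's body (75 mm by 177 mm) begins 78 mm behind the grasp point.
Start: joints at [-1.267, 0.3, 1.521, -0, 1.321, -0.067], TCP at [199.291, -512.613, 224.446] pointing down, gripper open.
Joint ranges: [-3.03, 3.03], [-0.79, 2.21], [0.23, 2.52], [-1.04, 4.18], [0, 3.07], [-2.55, 2.55]. Speed limits (rad/s): [2.22, 2.22, 2.57, 3.14, 3.14, 3.14].

## Interface

Orientations are given as [roll, pitch, yaw] about the fixed x, y, z axes, in that order (R = Rz(yaw) Ry(pitch) Rx(roll)).
In Python, from cell import manip gives the robot as it stands.
- The arm moves only by the tool jog_arm, never from a script. Its argument "moves" is a list that holds one entry, the list of rows, each a list of 6 numbers: the shift along the world's x, y, z in mm, then the turn, a rotation vector about the world's x, y, z in degrees. In form: [[[dx, dy, dz, wx, wy, wz], ...]]. A call has 1 to 5 rows; each row shifts and turns the pose as measured when the row begins; what a row does not reach is not made up. A row lasts 1/10 s, in which the tool goes at most 50 mm and 8.59 degrees, less where a joint would pass 70% of its speed; a pose out of reach is approached as far as the arm can. A call is refused whole if a number of a shift passes 50 or a number of a turn 8.59, either way. A call with a gripper value outside its range is refused whole. "gripper" is the opening, from -1 (shut) to 1 (fully open), set as the call begins (left out, the last holds). The fingers move at their own pace and stop on an object; "squeeze" is the grip in N (left out, the last holds). Time passes only in rows, so rows that do not move let the fingers close. It gives the time, the measured TCP pose, the force and the opening at its end, in the units of the state.
- manip.read_state(): the state, without advancing time (a new reading comes with each control period).
- manip.camera(name): name is "side" or "top" or "wrist"; returns (picture, depth): 420x560x3 uint8, blue, green, red; 420x560 float32, mm along the optical axis (not along the pixel's ray), 0 where there is no reading.
- manip.camera_params(name): a dict with "fx", "fy", "cx", "cy" (pixels), "rvec" (rotation vector, rad) and "tvec" (3), from world to camera coordinates, as OpenCV has them. Camera axes: x right, y down, z forward; pixel columns grow to the right and rows downward; lengths in mm; the calibration is good to about 2 mm. A picture is of the moment at which its call begins: read the wrist's pose just before it. camera_params takes no time and is no camera call; for the wrist camera it gives the pose at the moment of the call.
- manip.sign_off(): hands the job in, once; it reports no verdict.
The state is a dict: "clock": time; "joints": joint angles; "qd": joint speeds; "effort": joint torques, N m; "eef_pos": TCP position; "eef_rot": TCP orientation; "wrist_force": force on the tool from outside, world axes, zero at the start; "moment": the same for the moment, N m; "finger_gap": finger opening in mm.
Only numpy, scipy, OpenCV 4.12 (cv2) and the standard library are available. Lean on these libraries where they do the work, as an engineer would, in place of code of your own. Each camera call takes 0.05 s, during which the arm holds its last target. There are 200 camera calls.

## Task

Put the serviced power unit back together: stand every battery pack from the bench in the open bay, side by side across it, starting at the fixed right-hand end wall. Then release the end clamp's latch, slide the clamp up against the last pack and lock it again in its notch; slide the cover fully shut, and push in each of its two studs and turn it a quarter turn clockwise so that it stays in. Leave the meter, the solder spool and the screwdriver where they are.

Things in the scene. Friction and masses are not known exactly. Their poses are not given: they have to be found in the camera images.
- case: power unit, open grey metal box fixed to the bench. Its frame ('case', mm): origin under the bay centre, x to the back, y left along the bay, z up, turned up to 7 degrees. Walls outside x -112 to 80, y +-121, 4 to 6 thick, rim z 88, floor z 8. Bay: between guide strips with inner faces at x +-37.5, z 8 to 28. Toothed rack x 42 to 58, z to 36. Cover runners stick out at the back to x 275.
- pack_1: battery pack, one of up to four alike: grey block with black foot band, 70 (its x) x 34 (y) x 50 mm tall, about 350 g, with a black grip fin centred on top, 30 (x) x 14 (y) x 24 tall. Origin under its centre, z up; a half turn makes no difference. Starts upright on the bench left of the case; None if absent. Grip the fin across x to leave neighbours room.
- pack_2: battery pack, just like pack_1; may be absent (None)
- pack_3: battery pack, just like pack_1; may be absent (None)
- pack_4: battery pack, just like pack_1; may be absent (None)
- bay_end (a point): foot of the fixed right-hand end wall: on the bay floor at the middle of the wall's inner face (case x 0, y -115, z 8), axes as the case. Packs stand with their 70 mm side along case x, centred on x 0; n packs pushed tight fill 34 n mm from here towards +y. The bay takes four.
- clamp (a joint): end clamp, aluminium block across the bay, 68 (x) x 30 (y), z 9 to 44, pushing packs along: 0 (start) = parked left, up to 0.135 m as it moves right (case -y). Inner face at case y = 41 mm minus this. Slides at about 3 N. The latch locks only within 3 mm of 0, 0.0185 (4 packs), 0.0525 (3), 0.0865 (2) or 0.1205 (1); the face is then 1.5 mm clear of that many packs standing tight.
- clamp_face (a point): on the bay floor at the middle of the clamp's inner face; axes parallel to the case's
- clamp_push (a point): middle of the clamp's outer (left) face, 33 mm above the case underside; about 44 mm of free space to the case's left wall when parked
- latch (a joint): rocker latch on the clamp, pivot along case y at case x 0, z 48, 19 mm left of the clamp's inner face: 0 (start) = locked, arm leaning to the back (+x), peg in a rack notch, clamp held; 0.9 = released, arm leaning to the front (-x). Stays where left. Push its ball along case x, about 3 N. Over a tooth, the peg stops it at about 0.2: not locked.
- latch_ball (a point): centre of the 16 mm black ball at the end of the latch arm, 34 mm from the pivot (case z about 79 at both ends of its swing)
- cover (a joint): sliding cover, grey plate 192 (x) x 242 (y) x 6 thick, underside at case z 88: 0 = fully shut over the box, 0.190 = fully open, slid to the back (+x). Slides with about 3 to 5 N and stays where it is left. It clears packs standing on the bay floor by 6 mm.
- cover_handle (a point): grip point of the cover's black bar handle, bar 14 (case x) x 70 (case y), its top 36 above the cover's underside; this point is 6 below its top, at case x -88, y 0, z 118 when shut (x 102 when fully open)
- stud_left_push (a joint): left quarter-turn stud of the cover, how far pushed in: 0 = out, 0.012 m = fully in, about 7 N against a spring that pushes it out again unless locked. Goes in beyond 1 mm only with the cover shut and its turn at 0 (cam pin in line with the slot of the keeper plate under the cover).
- stud_left_turn (a joint): left stud's turn: 0 (start) = wing along case x, unlocked; 1.571 = stop, a quarter turn clockwise seen from above, wing along case y. About 0.03 N m. Turn it while held fully in; let go, it springs back to about 0.009 in and is held there by its cam pin under the keeper.
- stud_left_wing (a point): grip point of the left stud's steel wing: on its axis, 2 below the wing's top; axes turn with the wing, which is 34 along x, 10 along y (grip across y), 23 tall. Cover shut: case x -88, y 100; 34 above the cover's top (case z 128) when out, 22 when fully in.
- stud_right_push (a joint): right stud, pushed in; like the left
- stud_right_turn (a joint): right stud, turn; like the left
- stud_right_wing (a point): grip point of the right stud's wing, like the left one, at case y -100
- meter: bystander: black hand multimeter 130 x 70 x 34 lying on the bench, right of the case; origin under its centre
- spool: bystander: solder spool, 52 across, 40 tall, standing on the bench at the back left
- driver: bystander: screwdriver lying on the bench at the back left; origin below its middle
Not all that is in view belongs to the job. What is shaped like the pack_4 but green or yellow is not meant.

How it is judged (in metres and radians):
On the way, in this order (a step that is already met when the one before it is completed fails the run):
1. all packs stand in the bay in one row from the fixed end wall, the clamp against the last one and its latch locked (x of pack_1 in the frame of case between -0.006 and 0.006 m and z of pack_1 in the frame of case between 0.004 and 0.013 m and angle between each of pack_1, pack_2, pack_3, pack_4's own z axis and vertical below 0.1 rad and angle between the x axis of each of pack_1, pack_2, pack_3, pack_4 and the x axis of case, either way round below 0.15 rad and x of pack_2 in the frame of case between -0.006 and 0.006 m and z of pack_2 in the frame of case between 0.004 and 0.013 m and x of pack_3 in the frame of case between -0.006 and 0.006 m and z of pack_3 in the frame of case between 0.004 and 0.013 m and x of pack_4 in the frame of case between -0.006 and 0.006 m and z of pack_4 in the frame of case between 0.004 and 0.013 m and (y of pack_1 in the frame of case between -0.107 and -0.087 m or (y of pack_1 in the frame of case between -0.073 and -0.053 m and (y of pack_2 in the frame of case between -0.107 and -0.087 m or y of pack_3 in the frame of case between -0.107 and -0.087 m or y of pack_4 in the frame of case between -0.107 and -0.087 m)) or (y of pack_1 in the frame of case between -0.039 and -0.019 m and (y of pack_2 in the frame of case between -0.073 and -0.053 m or y of pack_3 in the frame of case between -0.073 and -0.053 m or y of pack_4 in the frame of case between -0.073 and -0.053 m)) or (y of pack_1 in the frame of case between -0.005 and 0.015 m and (y of pack_2 in the frame of case between -0.039 and -0.019 m or y of pack_3 in the frame of case between -0.039 and -0.019 m or y of pack_4 in the frame of case between -0.039 and -0.019 m))) and (y of pack_2 in the frame of case between -0.107 and -0.087 m or (y of pack_2 in the frame of case between -0.073 and -0.053 m and (y of pack_1 in the frame of case between -0.107 and -0.087 m or y of pack_3 in the frame of case between -0.107 and -0.087 m or y of pack_4 in the frame of case between -0.107 and -0.087 m)) or (y of pack_2 in the frame of case between -0.039 and -0.019 m and (y of pack_1 in the frame of case between -0.073 and -0.053 m or y of pack_3 in the frame of case between -0.073 and -0.053 m or y of pack_4 in the frame of case between -0.073 and -0.053 m)) or (y of pack_2 in the frame of case between -0.005 and 0.015 m and (y of pack_1 in the frame of case between -0.039 and -0.019 m or y of pack_3 in the frame of case between -0.039 and -0.019 m or y of pack_4 in the frame of case between -0.039 and -0.019 m))) and (y of pack_3 in the frame of case between -0.107 and -0.087 m or (y of pack_3 in the frame of case between -0.073 and -0.053 m and (y of pack_1 in the frame of case between -0.107 and -0.087 m or y of pack_2 in the frame of case between -0.107 and -0.087 m or y of pack_4 in the frame of case between -0.107 and -0.087 m)) or (y of pack_3 in the frame of case between -0.039 and -0.019 m and (y of pack_1 in the frame of case between -0.073 and -0.053 m or y of pack_2 in the frame of case between -0.073 and -0.053 m or y of pack_4 in the frame of case between -0.073 and -0.053 m)) or (y of pack_3 in the frame of case between -0.005 and 0.015 m and (y of pack_1 in the frame of case between -0.039 and -0.019 m or y of pack_2 in the frame of case between -0.039 and -0.019 m or y of pack_4 in the frame of case between -0.039 and -0.019 m))) and (y of pack_4 in the frame of case between -0.107 and -0.087 m or (y of pack_4 in the frame of case between -0.073 and -0.053 m and (y of pack_1 in the frame of case between -0.107 and -0.087 m or y of pack_2 in the frame of case between -0.107 and -0.087 m or y of pack_3 in the frame of case between -0.107 and -0.087 m)) or (y of pack_4 in the frame of case between -0.039 and -0.019 m and (y of pack_1 in the frame of case between -0.073 and -0.053 m or y of pack_2 in the frame of case between -0.073 and -0.053 m or y of pack_3 in the frame of case between -0.073 and -0.053 m)) or (y of pack_4 in the frame of case between -0.005 and 0.015 m and (y of pack_1 in the frame of case between -0.039 and -0.019 m or y of pack_2 in the frame of case between -0.039 and -0.019 m or y of pack_3 in the frame of case between -0.039 and -0.019 m))) and y of any of pack_1, pack_2, pack_3, pack_4 in the frame of clamp_face above -0.025 m and value of joint latch below 0.1 rad), for 0.2 s.
2. the cover is fully shut over the clamped packs (all of step 1 and value of joint cover below 0.004 m), for 0.2 s.
3. both studs are pushed in and turned a quarter turn (value of joint cover below 0.004 m and value of joint each of stud_left_turn, stud_right_turn above 1.25 rad and value of joint each of stud_left_push, stud_right_push above 0.0075 m), for 0.2 s.
At the end, for the whole second after the job is handed in: every pack upright on the bay floor in an unbroken row from the fixed end wall (each within about 9 mm); clamp within 8 mm of the last pack, latch below 0.1 rad; cover shut within 4 mm; both studs turned at least 1.25 rad and staying at least 7.5 mm in; packs at rest (all of step 1 and all of step 3 and linear speed of each of pack_1, pack_2, pack_3, pack_4 below 0.02 m/s); the robot touches nothing.
It fails at once if the meter is moved more than 3 cm (distance of meter from where it was at the start of the episode above 0.03 m).
It fails at once if the solder spool is moved more than 3 cm (distance of spool from where it was at the start of the episode above 0.03 m).
It fails at once if the screwdriver is moved more than 3 cm (distance of driver from where it was at the start of the episode above 0.03 m).
Of pack_1, pack_2, pack_3, pack_4 only 2 to 4 are there at a start; the rules pass over those that are not, and their reading is None.
At some moment in a run one of pack_1, pack_2, pack_3, pack_4 may be knocked a few centimetres aside while the robot is not near it.
It also fails if it takes over 210 s, if anything falls off the work surface, if the arm or the gripper's body presses on something with over 40 N, if the wrist force passes 120 N, or if a joint passes its speed limit or range.

## Working session

There is one attempt and no reset: what is moved stays moved. The work goes in short steps, Python scripts to look and compute and a tool call to move; the robot and the scene stay as the last step left them, time stands still between calls to the robot, and variables do not carry over. Pictures are saved under pics/ and viewed, about 12 in all and at most 16, crops included, and the job is handed in when it is done.

Besides the shell and the picture viewer there is one more tool, called after "Emit:" as name(argument=value, ...) on one line, values as JSON. jog_arm: Moves the arm, as the interface text tells. Its arguments: {"type":"object","properties":{"moves":{"type":"array","items":{"type":"array","items":{"type":"array","items":{"type":"number"}}}},"gripper":{"type":"number"},"squeeze":{"type":"number"}},"required":["moves"]}

```bash
ls; mkdir -p pics
cat > h.py <<'E'
import numpy as np,cv2
from cell import manip
from scipy.spatial.transform import Rotation as R
def cloud(n):
    p=manip.camera_params(n); im,d=manip.camera(n)
    Rm=cv2.Rodrigues(np.array(p["rvec"],float))[0]; t=np.array(p["tvec"],float).ravel()
    v,u=np.mgrid[:420,:560]
    c=np.stack([(u-p["cx"])/p["fx"]*d,(v-p["cy"])/p["fy"]*d,d],-1)
    w=(c-t)@Rm; w[d==0]=np.nan
    return im,w
def st():
    s=manip.read_state(); print({k:np.round(s[k],3).tolist() for k in("clock","joints","eef_pos","eef_rot","wrist_force","finger_gap")})
E
python3 - <<'E'
from h import *
st()
ims=[]
for n in("top","side"):
    im,w=cloud(n); np.save(n+".npy",w); cv2.imwrite(f"pics/{n}0.png",im)
E
```

```text
pics
{'clock': 0.0, 'joints': [-1.267, 0.3, 1.522, 0.0, 1.321, -0.067], 'eef_pos': [199.217, -512.389, 223.875], 'eef_rot': [3.068, 1.57, 1.868], 'wrist_force': [0.636, 0.123, 0.366], 'finger_gap': 94.057}
```

View pics/top0.png

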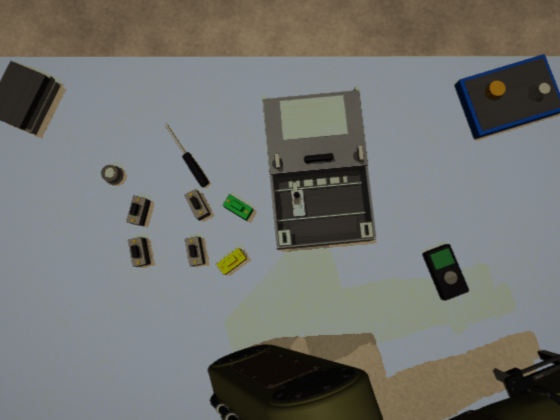

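View pics/side0.png

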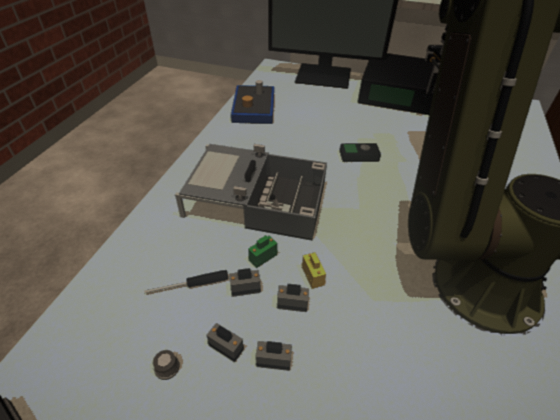

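Four grey packs lie at top pixels (139,210), (199,205), (139,251) and (195,251). The green block (238,207) and yellow block (232,262) are decoys. The case is at (320,205), with its cover open to the back. Next I measure these from the depth.

Run:
```python
from h import *
w=np.load("top.npy"); im=cv2.imread("pics/top0.png")
# packs: points z 35..90, per pixel windows
for n,(u,v) in dict(A=(139,210),B=(197,205),C=(139,251),D=(195,251),green=(238,207),yel=(232,262)).items():
    s=w[v-20:v+21,u-20:u+21].reshape(-1,3); 
    b=s[(s[:,2]>40)&(s[:,2]<60)]; f=s[s[:,2]>63]; a=s[s[:,2]>40]
    r=cv2.minAreaRect(a[:,:2].astype(np.float32))
    print(n,len(b),len(f),np.round(r[0]),np.round(r[1]),round(r[2],1),"fin",np.round(np.median(f,0)) if len(f) else 0, "zmax",np.nanmax(s[:,2]))
# case: rim & cover
s=w[80:255,255:385].reshape(-1,3)
rim=s[(s[:,2]>80)&(s[:,2]<100)]
r=cv2.minAreaRect(rim[:,:2].astype(np.float32)); print("case",r); print(np.round(cv2.boxPoints(r)))
for n in ("meter","spool"):
    u,v={"meter":(446,271),"spool":(112,174)}[n]; print(n,np.round(w[v,u]))
big=cv2.resize(im[80:270,80:390],None,fx=2.5,fy=2.5,interpolation=cv2.INTER_CUBIC); cv2.imwrite("pics/crop1.png",big)
```

```text
A 313 77 [543. 350.] [37. 70.] 76.4 fin [544. 349.  73.] zmax 77.36316756503402
B 302 75 [559. 199.] [70. 34.] 28.8 fin [559. 199.  73.] zmax 78.16660675493709
C 314 84 [438. 345.] [70. 35.] 12.2 fin [438. 343.  73.] zmax 78.99718709926961
D 309 76 [440. 202.] [70. 35.] 11.1 fin [438. 203.  73.] zmax 79.42175059861
green 300 71 [552.  94.] [70. 34.] 59.1 fin [552.  94.  74.] zmax 79.42540345200973
yel 312 73 [414. 109.] [34. 69.] 36.5 fin [414. 109.  74.] zmax 79.13715304982142
case ((648.8583984375, -107.86274719238281), (386.78326416015625, 246.87472534179688), 5.400358200073242)
[[ 445.   -3.]
 [ 468. -249.]
 [ 853. -213.]
 [ 830.   33.]]
meter [ 390. -433.   32.]
spool [639. 420.  33.]
```

View pics/crop1.png

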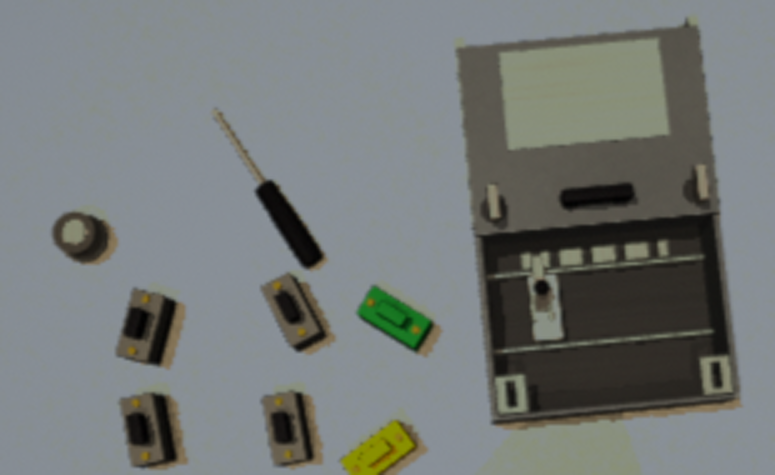

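The crop confirms four grey packs, plus green and yellow decoys. I'm moving over the case for a wrist look.

Emit:
jog_arm(moves=[[[30,40,20,0,0,7.4],[30,40,20,0,0,7.4],[30,40,20,0,0,7.4],[30,40,20,0,0,7.4],[30,40,20,0,0,7.4]]])

```text
clock: 0.6
eef_pos: [337.8, -322.6, 314.7]
eef_rot: [3.019, 1.561, 2.479]
wrist_force: [1.1, -0.1, 0.1]
finger_gap: 93.9
```

Emit:
jog_arm(moves=[[[30,40,20,0,0,7.4],[30,40,20,0,0,7.4],[30,40,10,0,0,7.4],[30,40,10,0,0,7.4],[30,40,0,0,0,7.4]]])

```text
clock: 1.1
eef_pos: [480.6, -128.5, 373.7]
eef_rot: [-3.092, 1.564, -2.96]
wrist_force: [0.6, -1.0, -0.5]
finger_gap: 94.2
```

```bash
cat >> h.py <<'E'
def jaw():
    s=manip.read_state(); Rm=R.from_euler("xyz",s["eef_rot"]).as_matrix()
    return np.array(s["eef_pos"]),np.degrees(np.arctan2(Rm[1,2],Rm[0,2])),Rm[:,0]
E
python3 - <<'E'
from h import *
st(); print(jaw())
im,w=cloud("wrist"); np.save("w1.npy",w); cv2.imwrite("pics/w1.png",im)
E
```

```text
{'clock': 1.1, 'joints': [-0.333, 0.115, 1.403, -0.003, 1.629, -0.466], 'eef_pos': [480.586, -128.497, 373.689], 'eef_rot': [-3.092, 1.564, -2.96], 'wrist_force': [0.587, -1.017, -0.511], 'finger_gap': 94.196}
(array([ 480.58624722, -128.49693615,  373.68940325]), np.float64(7.591803028110992), array([-0.0068042 , -0.00125232, -0.99997607]))
```

View pics/w1.png

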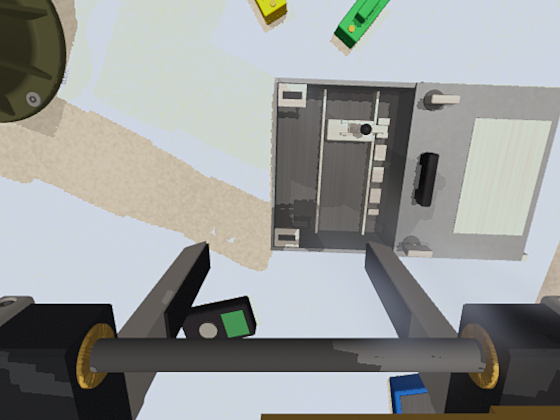

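```bash
cat > meas.py <<'E'
from h import *
def fit(P):  # robust line
    return cv2.fitLine(P[:,:2].astype(np.float32),cv2.DIST_HUBER,0,.01,.01).ravel()
def case(w,o=np.array([568.,-115.5]),a=np.radians(5.4)):
    for it in range(3):
        c,s=np.cos(a),np.sin(a); ex=np.array([c,s]);ey=np.array([-s,c])
        q=w.reshape(-1,3); q=q[np.isfinite(q).all(1)]
        l=np.c_[(q[:,:2]-o)@ex,(q[:,:2]-o)@ey,q[:,2]]
        def sel(x0,x1,y0,y1,z0,z1): return l[(l[:,0]>x0)&(l[:,0]<x1)&(l[:,1]>y0)&(l[:,1]<y1)&(l[:,2]>z0)&(l[:,2]<z1)]
        out={}
        A=sel(-52,-33,-100,25,20,33); B=sel(30,41.8,-100,25,20,33)
        F=sel(-122,-104,-90,90,82,94); Lw=sel(-70,30,108,130,82,94); Rw=sel(-70,30,-130,-106,82,94)
        # front/back strip mid, slope
        for n,S in dict(A=A,B=B,F=F,L=Lw,R=Rw).items():
            if len(S)<10: print(n,len(S)); continue
            k=0 if n in"ABF" else 1
            out[n]=(len(S),np.round(np.percentile(S[:,k],[2,50,98]),1).tolist(), np.degrees(np.polyfit(S[:,1-k],S[:,k],1)[0]).round(2))
        fl=sel(-30,30,-100,20,-5,20); 
        print(out,"floor",np.median(fl[:,2]).round(1) if len(fl) else None)
        break
    return l
if __name__=="__main__":
    import sys
    l=case(np.load(sys.argv[1]))
E
python3 meas.py w1.npy
python3 - <<'E'
from h import *
# image-based: project expected case-frame features onto the picture to check
w=np.load("w1.npy"); 
for v in (110,160,200,225):
    r=w[v,270:420]; print(v,[(270+i,*np.round(r[i]).astype(int)) for i in range(0,150,6) if np.isfinite(r[i]).all()][:26])
E
```

```text
{'A': (177, [-38.2, -37.0, -35.1], np.float64(-0.05)), 'B': (172, [39.5, 40.2, 41.7], np.float64(-0.09)), 'F': (380, [-109.6, -107.7, -105.7], np.float64(-0.09)), 'L': (420, [113.7, 118.1, 121.3], np.float64(0.68)), 'R': (350, [-120.6, -116.1, -111.9], np.float64(-0.45))} floor 7.3
110 [(270, np.int64(441), np.int64(-47), np.int64(-2)), (276, np.int64(454), np.int64(-46), np.int64(86)), (282, np.int64(460), np.int64(-45), np.int64(7)), (288, np.int64(470), np.int64(-43), np.int64(8)), (294, np.int64(479), np.int64(-42), np.int64(7)), (300, np.int64(488), np.int64(-41), np.int64(7)), (306, np.int64(498), np.int64(-40), np.int64(6)), (312, np.int64(507), np.int64(-38), np.int64(7)), (318, np.int64(516), np.int64(-37), np.int64(9)), (324, np.int64(523), np.int64(-36), np.int64(29)), (330, np.int64(535), np.int64(-35), np.int64(7)), (336, np.int64(544), np.int64(-34), np.int64(9)), (342, np.int64(553), np.int64(-32), np.int64(5)), (348, np.int64(562), np.int64(-31), np.int64(7)), (354, np.int64(572), np.int64(-30), np.int64(6)), (360, np.int64(581), np.int64(-29), np.int64(6)), (366, np.
[... 3603 characters left out ...]
, np.int64(-221), np.int64(8)), (342, np.int64(587), np.int64(-219), np.int64(7)), (348, np.int64(598), np.int64(-218), np.int64(7)), (354, np.int64(608), np.int64(-217), np.int64(6)), (360, np.int64(617), np.int64(-214), np.int64(9)), (366, np.int64(628), np.int64(-214), np.int64(7)), (372, np.int64(638), np.int64(-212), np.int64(7)), (378, np.int64(649), np.int64(-211), np.int64(6)), (384, np.int64(656), np.int64(-207), np.int64(17)), (390, np.int64(654), np.int64(-196), np.int64(48)), (396, np.int64(647), np.int64(-182), np.int64(90)), (402, np.int64(655), np.int64(-180), np.int64(92)), (408, np.int64(663), np.int64(-178), np.int64(93)), (414, np.int64(671), np.int64(-177), np.int64(94))]
```

Emit:
jog_arm(moves=[[[0,45,-5,0,0,1],[0,45,-5,0,0,1],[0,45,-5,0,0,1],[0,45,-5,0,0,0],[0,45,-5,0,0,0]]])

```text
clock: 1.65
eef_pos: [482.9, 105.8, 344.8]
eef_rot: [2.925, 1.559, 3.124]
wrist_force: [0.9, 0.2, 0.5]
finger_gap: 93.9
```

Emit:
jog_arm(moves=[[[-10,45,-5,0,0,0],[-10,30,-5,0,0,0],[0,0,0,0,0,0]]])

```text
clock: 1.95
eef_pos: [460.6, 187.8, 332.3]
eef_rot: [2.956, 1.556, -3.124]
wrist_force: [-0.2, -0.8, 0.0]
finger_gap: 93.8
```

```bash
cat > packs.py <<'E'
from h import *
import sys
def packs(cam,show=True):
    im,w=cloud(cam)
    m=((w[...,2]>38)&(w[...,2]<90)&(w[...,1]>40)).astype(np.uint8)
    n,lab,stt,cen=cv2.connectedComponentsWithStats(m); res=[]
    for i in range(1,n):
        if stt[i,4]<120: continue
        q=w[lab==i]; c=im[lab==i].astype(int); t=q[np.abs(q[:,2]-50)<7]; f=q[(q[:,2]>66)]
        if len(f)<10 or len(t)<20: continue
        r=cv2.minAreaRect(q[:,:2].astype(np.float32)); sz=np.array(r[1])
        if sz.max()>100: continue
        ang=r[2] if sz[0]>sz[1] else r[2]-90
        rf=cv2.minAreaRect(f[:,:2].astype(np.float32)); sf=rf[1]; af=rf[2] if sf[0]>sf[1] else rf[2]-90
        sat=np.median(c.max(1)-c.min(1))
        print(np.round(cen[i]),"rect",np.round(r[0],1),np.round(sz,0),round((ang+90)%180-90,1),"fin",np.round(rf[0],1),np.round(sf),round((af+90)%180-90,1),"ztop",np.round(np.percentile(f[:,2],90),1),"sat",sat)
    return im
if __name__=="__main__":
    im=packs(sys.argv[1]); cv2.imwrite("pics/%s.png"%sys.argv[2],im); p,j,_=jaw(); print(p.round(1),j.round(1))
E
python3 packs.py wrist w2; python3 packs.py top t2
```

```text
[298.  49.] rect [439.3 345.8] [70. 34.] 12.4 fin [439.4 345.9] [30. 14.] 12.3 ztop 74.1 sat 13.0
[380.  63.] rect [544.8 351.6] [35. 70.] -13.1 fin [544.8 351.4] [14. 30.] -13.5 ztop 74.1 sat 13.5
[278. 160.] rect [441.2 203.2] [70. 34.] 11.5 fin [441.4 203.9] [29. 13.] 11.4 ztop 74.2 sat 15.0
[361. 180.] rect [561.1 199.9] [70. 35.] 28.4 fin [560.6 200.1] [30. 14.] 28.4 ztop 74.0 sat 7.0
[248. 219.] rect [416.4 109.7] [34. 70.] -53.1 fin [416.2 109.9] [14. 30.] -52.9 ztop 74.1 sat 153.0
[338. 246.] rect [553.3  95.2] [70. 34.] 58.2 fin [553.5  95.1] [30. 14.] 58.7 ztop 74.2 sat 79.0
[461.1 186.6 332.6] 11.6
[196. 204.] rect [559.8 199.5] [71. 34.] 28.4 fin [559.6 199.4] [31. 14.] 30.5 ztop 75.6 sat 22.0
[237. 207.] rect [551.6  94.1] [70. 34.] 58.6 fin [551.4  94.2] [30. 14.] 56.9 ztop 76.2 sat 92.0
[196. 250.] rect [441.2 195.5] [70. 24.] 15.4 fin [439.7 199.7] [28.  8.] 11.6 ztop 74.8 sat 24.0
[137. 258.] rect [427.3 342.7] [50. 34.] 9.8 fin [435.6 347.5] [27. 14.] 31.3 ztop 75.6 sat 18.0
[230. 261.] rect [414.4 109. ] [34. 70.] -53.1 fin [414.2 109.1] [14. 30.] -53.1 ztop 76.8 sat 123.0
[461.7 185.4 333. ] 11.5
```

View pics/w2.png

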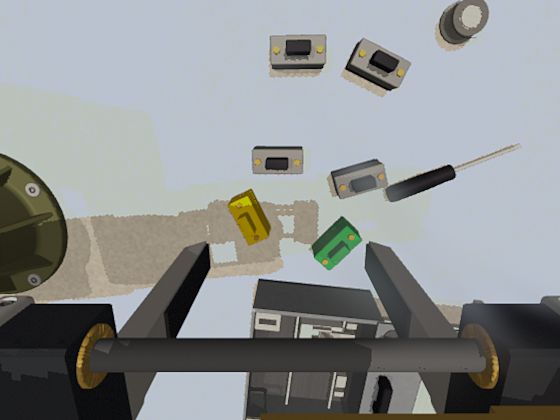

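The picture shows packs at (298,49), (380,63), (278,160) and (361,180), with the decoys at (248,219) and (338,246). I'm taking D (278,160) first.

```bash
cat > go.py <<'E'
from h import *
import sys
X,Y,Z,A=map(float,sys.argv[1:5]); c=len(sys.argv)>5
if c: # case frame
    o=np.array([569.6,-114.3]);a=np.radians(5.45); X,Y=o+np.array([np.cos(a)*X-np.sin(a)*Y,np.sin(a)*X+np.cos(a)*Y]); A+=5.45
s=manip.read_state(); R0=R.from_euler("xyz",s["eef_rot"])
a=np.radians(A); z=np.array([np.cos(a),np.sin(a),0]); x=np.array([0,0,-1.]); T=R.from_matrix(np.c_[x,np.cross(z,x),z])
print("d",np.round(np.array([X,Y,Z])-s["eef_pos"],1),"rot",np.round(np.degrees((T*R0.inv()).as_rotvec()),2),"F",np.round(s["wrist_force"],1),"gap",round(s["finger_gap"],1),"t",round(s["clock"],2))
E
python3 go.py 441.3 203.6 72 11.4
```

```text
d [ -20.4   18.2 -261. ] rot [ 0.03 -0.79 -0.13] F [ 0.  -0.4  0.3] gap 93.9 t 2.05
```

Emit:
jog_arm(moves=[[[-10,9,-45,0,-0.8,0],[-10,9,-45,0,0,0],[0,0,-45,0,0,0],[0,0,-45,0,0,0],[0,0,-20,0,0,0]]], gripper=0.3, squeeze=25)

```text
clock: 2.55
eef_pos: [443.7, 198.2, 130.7]
eef_rot: [-0.027, 1.56, 0.167]
wrist_force: [0.5, 1.3, 0.3]
finger_gap: 61.4
```

```bash
python3 go.py 441.3 203.6 72 11.4
```

```text
d [ -2.4   5.4 -58.7] rot [-0.1   0.59  0.3 ] F [0.5 1.3 0.3] gap 61.4 t 2.55
```

Emit:
jog_arm(moves=[[[-2,5,-30,0,0.5,0],[0,0,-25,0,0,0],[0,0,0,0,0,0]]])

```text
clock: 2.85
eef_pos: [442.0, 198.8, 71.5]
eef_rot: [2.996, 1.569, -3.099]
wrist_force: [0.1, 0.2, 0.0]
finger_gap: 61.2
```

```bash
python3 go.py 441.3 203.6 72 11.4
```

```text
d [-0.7  4.8  0.5] rot [ 0.01 -0.13  0.61] F [0.1 0.2 0. ] gap 61.2 t 2.85
```

Emit:
jog_arm(moves=[[[-1,5,1,0,0,0.6],[0,0,0,0,0,0]]])

```text
clock: 3.05
eef_pos: [442.4, 203.0, 74.5]
eef_rot: [2.521, 1.57, 2.718]
wrist_force: [-0.3, 0.3, 0.1]
finger_gap: 60.9
```

Emit:
jog_arm(moves=[[[0,0,0,0,0,0],[0,0,0,0,0,0],[0,0,0,0,0,0],[0,0,0,0,0,0]]], gripper=-1)

```text
clock: 3.45
eef_pos: [443.9, 203.3, 77.8]
eef_rot: [0.267, 1.566, 0.465]
wrist_force: [-1.5, 0.1, -0.1]
finger_gap: 32.4
```

```bash
python3 go.py 441.3 203.6 72 11.4;  python3 go.py 0 -97.5 210 0 c
```

```text
d [-2.6  0.3 -5.8] rot [-0.12  0.23  0.1 ] F [-1.5  0.1 -0.1] gap 32.4 t 3.45
d [ 135.  -414.6  132.2] rot [-0.1   0.24 -5.85] F [-1.5  0.1 -0.1] gap 32.4 t 3.45
```

Emit:
jog_arm(moves=[[[-1,0,-5,0,0,0],[-1,0,-1,0,0,0],[0,0,-1,0,0,0]]])

```text
clock: 3.75
eef_pos: [443.8, 203.8, 74.5]
eef_rot: [0.152, 1.56, 0.349]
wrist_force: [-9.0, -3.6, 19.2]
finger_gap: 29.8
```

```bash
python3 go.py 441.3 203.6 72 11.4;  python3 go.py 0 -97.5 210 0 c
```

```text
d [-2.5 -0.2 -2.5] rot [-0.2   0.56  0.08] F [-9.  -3.6 19.2] gap 29.8 t 3.75
d [ 135.1 -415.2  135.5] rot [-0.18  0.57 -5.87] F [-9.  -3.6 19.2] gap 29.8 t 3.75
```

Emit:
jog_arm(moves=[[[0,0,30,0,0.5,0],[0,0,50,0,0,0],[5,-20,50,0,0,-1],[13,-42,20,0,0,-1],[13,-42,0,0,0,-1]]])

```text
clock: 4.25
eef_pos: [471.7, 100.7, 225.3]
eef_rot: [2.535, 1.567, 2.686]
wrist_force: [0.5, 0.9, -3.4]
finger_gap: 29.9
```

Emit:
jog_arm(moves=[[[15,-42,0,0,0,-1],[15,-42,0,0,0,-1],[15,-42,0,0,0,0],[15,-42,0,0,0,0],[15,-42,0,0,0,0]]])

```text
clock: 4.75
eef_pos: [547.6, -117.8, 224.9]
eef_rot: [2.305, 1.567, 2.421]
wrist_force: [0.7, 0.5, -3.1]
finger_gap: 29.8
```

```bash
python3 go.py 0 -97.5 210 0 c
```

```text
d [ 31.3 -93.5 -14.9] rot [-0.13 -0.15 -1.16] F [ 0.7  0.5 -3.1] gap 29.8 t 4.75
```

Emit:
jog_arm(moves=[[[10,-30,0,0,0,-1.2],[10,-30,0,0,0,0],[9,-25,-10,0,0,0],[0,0,0,0,0,0]]])

```text
clock: 5.15
eef_pos: [576.9, -211.6, 210.8]
eef_rot: [2.581, 1.563, 2.669]
wrist_force: [-0.3, 1.0, -3.3]
finger_gap: 29.9
```

```bash
python3 go.py 0 -93 83 0 c
```

```text
d [   1.5    4.7 -127.8] rot [-0.19 -0.38  0.39] F [-0.3  1.  -3.3] gap 29.9 t 5.15
```

Emit:
jog_arm(moves=[[[2,5,-40,0,-0.4,0.4],[0,0,-35,0,0,0],[0,0,-20,0,0,0],[0,0,0,0,0,0]]])

```text
clock: 5.55
eef_pos: [578.0, -205.3, 111.6]
eef_rot: [1.575, 1.567, 1.67]
wrist_force: [-0.0, 0.4, -3.3]
finger_gap: 29.8
```

```bash
python3 go.py 0 -93 83 0 c
python3 - <<'E'
from h import *
im,w=cloud("wrist"); np.save("w3.npy",w); cv2.imwrite("pics/w3.png",im)
E
```

```text
d [  0.4  -1.5 -28.6] rot [-0.24 -0.02  0.01] F [-0.   0.4 -3.3] gap 29.8 t 5.55
```

View pics/w3.png

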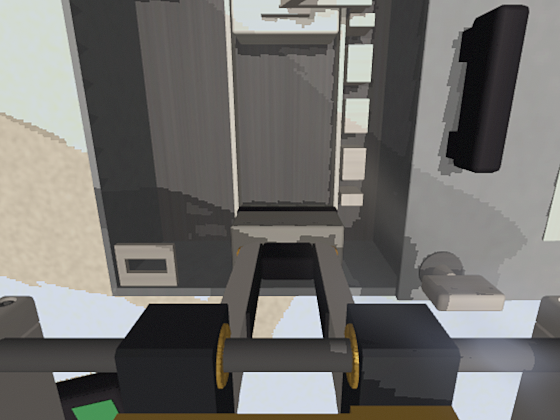

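The view shows the pack sitting between the guide strips (u about 232–342), so I'm lowering it.

Emit:
jog_arm(moves=[[[0,0,-12,0,0,0],[0,0,-10,0,0,0],[0,0,-3,0,0,0]]])

```text
clock: 5.9
eef_pos: [580.3, -207.0, 96.3]
eef_rot: [-0.338, 1.562, -0.242]
wrist_force: [-12.9, 3.9, 21.1]
finger_gap: 29.9
```

```bash
python3 go.py 0 -93 83 0 c
```

```text
d [ -1.9   0.2 -13.3] rot [ 0.12  0.49 -0.04] F [-12.9   3.9  21.1] gap 29.9 t 5.9
```

Emit:
jog_arm(moves=[[[-1,0,8,0,0.5,0],[-2,0,2,0,0,0],[0,0,0,0,0,0]]])

```text
clock: 6.2
eef_pos: [578.0, -207.2, 109.0]
eef_rot: [-0.943, 1.566, -0.847]
wrist_force: [-0.1, -0.0, -3.9]
finger_gap: 29.6
```

```bash
python3 go.py 0 -93 83 0 c
python3 - <<'E'
from meas import *
im,w=cloud("wrist"); np.save("w4.npy",w)
l=case(w,np.array([569.6,-114.3]),np.radians(5.45))
# pack black foot/top front edges seen from +y side: top of pack
p,_,_=jaw(); a=np.radians(5.45)
t=l[(np.abs(l[:,1]+76)<14)&(np.abs(l[:,0])<45)]
for z0 in range(20,100,6):
    k=t[(t[:,2]>=z0)&(t[:,2]<z0+6)]
    if len(k)>10: print(z0,len(k),np.percentile(k[:,0],[1,50,99]).round(1),np.percentile(k[:,1],[1,50,99]).round(1))
E
```

```text
d [  0.4   0.3 -26. ] rot [ 0.22  0.19 -0.05] F [-0.1 -0.  -3.9] gap 29.6 t 6.2
L 0
{'A': (879, [-40.2, -38.3, -37.1], np.float64(-0.02)), 'B': (818, [37.5, 38.7, 40.6], np.float64(-0.08)), 'F': (3224, [-112.0, -108.5, -107.2], np.float64(-0.14)), 'R': (1310, [-121.5, -117.1, -113.7], np.float64(-0.53))} floor 7.2
20 87 [-39.2  37.7  44.5] [-83.9 -71.  -62.2]
26 243 [-40.2 -37.3  43.2] [-88.  -72.5 -62.3]
32 52 [42.1 43.4 45. ] [-75.2 -70.6 -66.5]
38 122 [-30.3  -6.2  35.1] [-75.8 -75.1 -74.7]
44 210 [-31.7   1.4  36.4] [-75.5 -75.  -74.7]
50 261 [-31.6   2.4  36.4] [-75.4 -75.  -74.6]
56 277 [-32.    2.4  36.9] [-75.8 -75.1 -74.6]
62 291 [-31.6   2.3  35.3] [-75.7 -75.2 -74.8]
68 317 [-31.2   2.3  35.3] [-75.8 -75.2 -74.7]
74 344 [-31.9   1.3  34.6] [-75.7 -75.2 -74.7]
80 371 [-31.8   2.1  35. ] [-75.9 -75.2 -74.7]
86 2315 [-32.6   1.5  35.6] [-89.2 -80.6 -75. ]
92 333 [-23.1   1.5  30.5] [-88.9 -85.1 -83.4]
98 434 [-25.    1.2  27.4] [-86.4 -85.  -83.2]
```

Emit:
jog_arm(moves=[[[-2,0,-1,0,0,0],[0,0,-6,0,0,0],[0,0,-6,0,0,0]]])

```text
clock: 6.55
eef_pos: [576.1, -207.1, 95.0]
eef_rot: [-0.862, 1.565, -0.766]
wrist_force: [0.6, 0.3, -3.0]
finger_gap: 29.8
```

```bash
python3 go.py 0 -93 83 0 c
```

```text
d [  2.3   0.2 -12. ] rot [ 0.22  0.23 -0.06] F [ 0.6  0.3 -3. ] gap 29.8 t 6.55
```

Free of contact. Going down, then pushing to the end wall.

Emit:
jog_arm(moves=[[[0,0,-6,0,0,0],[0,0,-6,0,0,0],[0,0,-3,0,0,0]]])

```text
clock: 6.85
eef_pos: [576.0, -206.9, 77.5]
eef_rot: [-0.847, 1.566, -0.751]
wrist_force: [3.9, 2.4, 11.7]
finger_gap: 29.7
```

Emit:
jog_arm(moves=[[[0,-3,0,0,0,0],[0,-3,0,0,0,0]]])

```text
clock: 7.05
eef_pos: [576.5, -212.5, 77.5]
eef_rot: [-0.696, 1.566, -0.6]
wrist_force: [0.7, 2.4, -0.4]
finger_gap: 30.0
```

```bash
python3 go.py 0 -98 83 0 c
```

```text
d [2.4 0.7 5.5] rot [ 0.16  0.24 -0.08] F [ 0.7  2.4 -0.4] gap 30.0 t 7.05
```

Emit:
jog_arm(moves=[[[0,-3,0,0,0,0],[0,-1,0,0,0,0]]])

```text
clock: 7.25
eef_pos: [576.5, -214.2, 77.6]
eef_rot: [0.612, 1.567, 0.709]
wrist_force: [-0.6, 8.7, 1.6]
finger_gap: 29.7
```

```bash
python3 go.py 0 -98 83 0 c
```

```text
d [2.4 2.3 5.4] rot [-0.15  0.17 -0.1 ] F [-0.6  8.7  1.6] gap 29.7 t 7.25
```

Emit:
jog_arm(moves=[[[0,0.5,0,0,0,0],[0,0,0,0,0,0],[0,0,0,0,0,0],[0,0,20,0,0,0],[0,0,40,0,0,0]]], gripper=0.2)

```text
clock: 7.75
eef_pos: [574.4, -214.0, 134.2]
eef_rot: [2.235, 1.564, 2.331]
wrist_force: [1.4, 0.1, 0.5]
finger_gap: 56.5
```

Emit:
jog_arm(moves=[[[0,0,45,0,0,0],[0,10,45,0,0,0],[-10,45,45,0,0,4],[-10,45,40,0,0,4],[-10,45,40,0,0,4]]])

```text
clock: 8.25
eef_pos: [548.6, -97.8, 329.9]
eef_rot: [2.532, 1.566, 2.836]
wrist_force: [-0.0, 0.1, 0.8]
finger_gap: 56.4
```

Emit:
jog_arm(moves=[[[-10,45,0,0,0,4],[-10,45,0,0,0,4],[-10,45,0,0,0,3],[-5,40,0,0,0,0],[0,0,0,0,0,0]]])

```text
clock: 8.75
eef_pos: [511.2, 85.1, 337.2]
eef_rot: [-0.553, 1.563, -0.045]
wrist_force: [0.1, -0.6, 0.1]
finger_gap: 56.4
```

```bash
python3 packs.py wrist w5; python3 go.py 561 200 72 28.4
```

```text
[421.  10.] rect [554.5 348.5] [34. 50.] -13.0 fin [554.2 342.8] [8. 3.] 13.7 ztop 73.8 sat 14.0
[232. 122.] rect [416.2 109.6] [34. 70.] -53.0 fin [416.1 109.6] [14. 30.] -53.2 ztop 74.1 sat 196.0
[359. 116.] rect [560.8 199.5] [70. 34.] 29.0 fin [560.6 199.3] [30. 13.] 29.0 ztop 74.2 sat 14.0
[314. 180.] rect [553.4  95. ] [70. 34.] 58.5 fin [553.5  95. ] [29. 14.] 57.1 ztop 74.1 sat 104.0
[511.5  83.3 337.2] 29.1
d [  49.5  116.7 -265.2] rot [ 0.05  0.46 -0.66] F [-0.4 -0.7 -0.2] gap 56.4 t 8.8
```

View pics/w5.png

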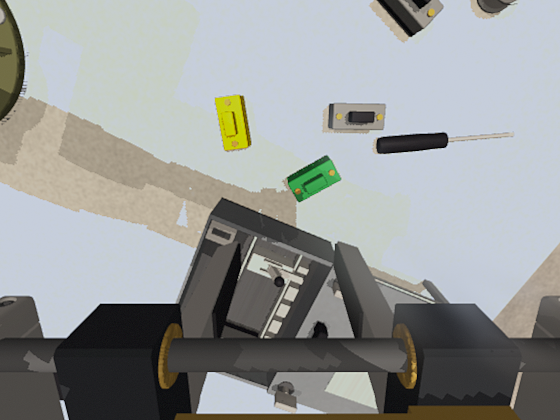

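Emit:
jog_arm(moves=[[[13,30,-40,0,0,0],[13,30,-45,0,0,0],[13,30,-45,0,0,0],[10,26,-45,0,0,0],[0,0,-25,0,0,0]]])

```text
clock: 9.3
eef_pos: [561.7, 190.1, 146.2]
eef_rot: [-0.569, 1.55, -0.069]
wrist_force: [0.1, -0.5, 0.6]
finger_gap: 56.8
```

```bash
python3 go.py 560.8 199.5 72 29
```

```text
d [ -0.9   9.4 -74.2] rot [0.08 1.16 0.34] F [ 0.1 -0.5  0.6] gap 56.8 t 9.3
```

Emit:
jog_arm(moves=[[[0,7,-30,0,1,0],[0,4,-25,0,0,0],[0,0,-9,0,0,0],[0,0,0,0,0,0]]])

```text
clock: 9.7
eef_pos: [562.2, 196.3, 75.2]
eef_rot: [-2.749, 1.565, -2.253]
wrist_force: [-0.8, -0.1, 0.1]
finger_gap: 56.4
```

```bash
python3 go.py 560.8 199.5 72 29
```

```text
d [-1.4  3.2 -3.2] rot [ 0.26 -0.21  0.57] F [-0.8 -0.1  0.1] gap 56.4 t 9.7
```

Emit:
jog_arm(moves=[[[-1,3,-3,0,0,0.5],[-0.5,0,-1,0,0,0],[0,0,-1,0,0,0],[0,0,-1,0,0,0],[0,0,-1,0,0,0]]], gripper=-1)

```text
clock: 10.2
eef_pos: [562.7, 198.2, 73.1]
eef_rot: [-1.513, 1.567, -1.009]
wrist_force: [-7.1, -2.8, 10.4]
finger_gap: 29.9
```

Emit:
jog_arm(moves=[[[0,0,0,0,0,0]]])

```text
clock: 10.3
eef_pos: [562.6, 198.2, 73.3]
eef_rot: [-1.49, 1.567, -0.986]
wrist_force: [0.5, -0.7, -4.3]
finger_gap: 29.8
```

```bash
python3 go.py 560.8 199.5 72 29; python3 go.py 0 -60 215 0 c
```

```text
d [-1.8  1.3 -1.3] rot [0.18 0.12 0.12] F [ 0.5 -0.7 -4.3] gap 29.8 t 10.3
d [  12.7 -372.2  141.7] rot [  0.21   0.08 -23.43] F [ 0.5 -0.7 -4.3] gap 29.8 t 10.3
```

Emit:
jog_arm(moves=[[[0,0,30,0,0,0],[0,0,50,0,0,0],[0,-20,50,0,0,-3],[2,-42,12,0,0,-3],[2,-42,0,0,0,-3]]])

```text
clock: 10.8
eef_pos: [564.0, 95.9, 216.1]
eef_rot: [-2.547, 1.567, -2.198]
wrist_force: [0.1, 0.1, -4.7]
finger_gap: 29.5
```

Emit:
jog_arm(moves=[[[2,-45,0,0,0,-3],[2,-45,0,0,0,-3],[2,-45,0,0,0,-3],[2,-45,0,0,0,-3],[2,-40,0,0,0,-2]]])

```text
clock: 11.3
eef_pos: [572.7, -132.3, 216.8]
eef_rot: [-1.99, 1.568, -1.894]
wrist_force: [0.7, 0.7, -4.9]
finger_gap: 29.7
```

```bash
python3 go.py -2 -60 110 0 c
```

```text
d [   0.6  -41.9 -106.8] rot [ 0.15 -0.05 -0.04] F [ 0.7  0.7 -4.9] gap 29.7 t 11.3
```

Emit:
jog_arm(moves=[[[0,-25,0,0,0,0],[0.5,-16,-40,0,0,0],[0,0,-40,0,0,0],[0,0,-20,0,0,0],[0,0,-3,0,0,0]]])

```text
clock: 11.8
eef_pos: [571.8, -181.4, 110.1]
eef_rot: [-1.517, 1.567, -1.43]
wrist_force: [0.2, -0.3, -4.0]
finger_gap: 29.8
```

```bash
cat > chk.py <<'E'
from meas import *
import sys
y0=float(sys.argv[1]) # expected pack centre y
im,w=cloud("wrist")
l=case(w,np.array([569.6,-114.3]),np.radians(5.45))
t=l[(np.abs(l[:,1]-y0-17)<6)&(np.abs(l[:,0])<45)&(l[:,2]>40)&(l[:,2]<84)]
print(len(t),"pack x",np.percentile(t[:,0],[1,99]).round(1),"mid",np.percentile(t[:,0],[1,99]).mean().round(1),"face y",np.median(t[:,1]).round(1),"z",np.percentile(t[:,2],[1,99]).round(1))
E
python3 go.py -2 -60 110 0 c; python3 chk.py -60
```

```text
d [ 1.6  7.2 -0.1] rot [0.22 0.03 0.47] F [ 0.2 -0.3 -4. ] gap 29.8 t 11.8
L 0
{'A': (557, [-40.2, -38.3, -37.2], np.float64(-0.06)), 'B': (636, [37.5, 38.7, 40.6], np.float64(-0.17)), 'F': (3586, [-112.0, -108.6, -107.3], np.float64(-0.13)), 'R': (832, [-121.5, -116.7, -115.0], np.float64(-0.29))} floor 7.3
2039 pack x [-36.2  31.3] mid -2.5 face y -47.0 z [40.5 83.8]
```

Emit:
jog_arm(moves=[[[2.5,5,-1,0,0,0.4],[0,0,-1,0,0,0]]])

```text
clock: 12.05
eef_pos: [575.6, -176.0, 110.9]
eef_rot: [-1.018, 1.564, -0.923]
wrist_force: [0.1, 0.1, -3.8]
finger_gap: 29.7
```

```bash
python3 go.py -1 -60 110 0 c; python3 chk.py -60
```

```text
d [-1.3  1.8 -0.9] rot [0.29 0.22 0.  ] F [ 0.1  0.1 -3.8] gap 29.7 t 12.05
L 0
{'A': (572, [-40.3, -38.3, -37.1], np.float64(0.09)), 'B': (516, [37.5, 38.7, 40.6], np.float64(-0.1)), 'F': (3677, [-112.0, -108.6, -107.2], np.float64(-0.13)), 'R': (835, [-121.4, -116.7, -115.0], np.float64(0.32))} floor 7.2
1996 pack x [-31.9  35.8] mid 1.9 face y -42.0 z [41.1 83.7]
```

Emit:
jog_arm(moves=[[[-2,0,-4,0,0,0],[0,0,-8,0,0,0],[0,0,-4,0,0,0]]])

```text
clock: 12.4
eef_pos: [574.5, -176.2, 96.5]
eef_rot: [-0.797, 1.56, -0.701]
wrist_force: [-0.7, -0.9, -4.9]
finger_gap: 30.1
```

```bash
python3 go.py -1 -60 80 0 c
```

```text
d [ -0.2   2.1 -16.5] rot [ 0.39  0.47 -0.03] F [-0.7 -0.9 -4.9] gap 30.1 t 12.4
```

Emit:
jog_arm(moves=[[[0,0,-7,0.3,0.4,0],[0,0,-7,0,0,0],[0,0,-3,0,0,0]]])

```text
clock: 12.7
eef_pos: [574.9, -176.6, 80.2]
eef_rot: [-1.001, 1.568, -0.905]
wrist_force: [-19.1, 1.7, 37.2]
finger_gap: 29.8
```

Emit:
jog_arm(moves=[[[0,-3,0,0,0,0],[0,-3,0,0,0,0]]])

```text
clock: 12.9
eef_pos: [575.0, -182.6, 80.4]
eef_rot: [-0.891, 1.568, -0.795]
wrist_force: [-3.8, 13.9, 2.6]
finger_gap: 30.0
```

Emit:
jog_arm(moves=[[[0,-2,0,0,0,0]]])

```text
clock: 13.0
eef_pos: [575.0, -182.9, 80.4]
eef_rot: [0.965, 1.569, 1.061]
wrist_force: [-3.8, 25.5, 10.4]
finger_gap: 29.8
```

```bash
python3 go.py -1 -64 80 0 c
```

```text
d [-0.3  4.7 -0.4] rot [-0.11  0.06 -0.03] F [-3.8 25.5 10.4] gap 29.8 t 13.0
```

Emit:
jog_arm(moves=[[[0,1.5,0,0,0,0],[0,0,0,0,0,0],[0,0,0,0,0,0],[0,0,20,0,0,0],[0,0,40,0,0,0]]], gripper=0.2)

```text
clock: 13.5
eef_pos: [573.3, -181.2, 136.4]
eef_rot: [2.394, 1.563, 2.489]
wrist_force: [0.4, 0.6, 0.4]
finger_gap: 56.1
```

Emit:
jog_arm(moves=[[[0,0,45,0,0,0],[-5,10,45,0,0,0],[-15,48,40,0,0,2],[-15,48,40,0,0,2],[-15,48,20,0,0,2]]])

```text
clock: 14.0
eef_pos: [530.2, -54.5, 313.6]
eef_rot: [2.395, 1.567, 2.59]
wrist_force: [0.9, 0.3, -0.1]
finger_gap: 56.3
```

Emit:
jog_arm(moves=[[[-15,48,0,0,0,1],[-15,48,0,0,0,0],[-15,48,0,0,0,0],[-15,48,0,0,0,0],[-5,48,0,0,0,0]]])

```text
clock: 14.5
eef_pos: [463.5, 186.6, 318.5]
eef_rot: [-0.077, 1.563, 0.135]
wrist_force: [1.5, 0.3, 0.6]
finger_gap: 56.4
```

Emit:
jog_arm(moves=[[[0,20,0,0,0,0],[0,0,0,0,0,0]]])

```text
clock: 14.7
eef_pos: [462.1, 211.6, 318.7]
eef_rot: [-0.029, 1.562, 0.187]
wrist_force: [-0.1, -1.0, 0.5]
finger_gap: 56.4
```

```bash
python3 packs.py wrist w6; python3 go.py 439.4 345.8 72 12.4
```

```text
[289.  67.] rect [439.2 345.9] [70. 34.] 12.4 fin [439.4 345.7] [29. 14.] 12.4 ztop 74.2 sat 13.0
[372.  82.] rect [544.8 351.6] [35. 70.] -13.3 fin [544.7 351.4] [14. 30.] -12.8 ztop 74.1 sat 14.0
[238. 234.] rect [416.3 110.1] [34. 70.] -52.5 fin [416.4 109.9] [14. 30.] -52.0 ztop 73.8 sat 153.0
[322. 267.] rect [553.   95.2] [70. 33.] 59.0 fin [553.   94.2] [27. 14.] 60.5 ztop 74.2 sat 85.0
[462.3 210.6 318.7] 12.4
d [ -22.9  135.2 -246.7] rot [-0.09  0.51  0.03] F [-0.7 -0.   0.7] gap 56.3 t 14.75
```

Emit:
jog_arm(moves=[[[-8,35,-30,0,0,0],[-7,35,-45,0,0,0],[-6,35,-45,0,0,0],[-5,30,-45,0,0,0],[0,10,-30,0,0,0]]])

```text
clock: 15.25
eef_pos: [441.0, 344.1, 135.0]
eef_rot: [0.037, 1.549, 0.244]
wrist_force: [1.2, 0.3, 0.5]
finger_gap: 56.3
```

```bash
python3 go.py 439.4 345.8 72 12.4
```

```text
d [ -1.6   1.7 -63. ] rot [-0.3   1.19  0.56] F [1.2 0.3 0.5] gap 56.3 t 15.25
```

Emit:
jog_arm(moves=[[[-1,1,-25,0,1.1,0.4],[0,0,-22,0,0,0],[0,0,-10,0,0,0],[0,0,0,0,0,0]]])

```text
clock: 15.65
eef_pos: [440.9, 340.5, 71.7]
eef_rot: [2.709, 1.567, 2.92]
wrist_force: [-0.0, 0.8, 0.7]
finger_gap: 56.4
```

```bash
python3 go.py 439.4 345.8 72 12.4
```

```text
d [-1.5  5.3  0.3] rot [-0.05 -0.23  0.33] F [-0.   0.8  0.7] gap 56.4 t 15.65
```

Emit:
jog_arm(moves=[[[-1,5,0,0,0,0.3],[-0.5,0,-1,0,0,0],[0,0,-1,0,0,0],[0,0,-1,0,0,0],[0,0,-1,0,0,0]]], gripper=-1)

```text
clock: 16.15
eef_pos: [441.3, 345.7, 72.5]
eef_rot: [1.195, 1.567, 1.41]
wrist_force: [-4.6, -4.0, 12.9]
finger_gap: 30.1
```

Emit:
jog_arm(moves=[[[0,0,0,0,0,0]]])

```text
clock: 16.25
eef_pos: [441.3, 345.7, 72.8]
eef_rot: [1.123, 1.567, 1.338]
wrist_force: [0.3, 0.3, -2.7]
finger_gap: 29.9
```

```bash
python3 go.py 439.4 345.8 72 12.4; python3 go.py 0 -26 215 0 c
```

```text
d [-1.9  0.1 -0.8] rot [-0.24  0.06  0.08] F [ 0.3  0.3 -2.7] gap 29.9 t 16.25
d [ 130.8 -485.9  142.2] rot [-0.23  0.07 -6.87] F [ 0.3  0.3 -2.7] gap 29.9 t 16.25
```

Emit:
jog_arm(moves=[[[0,0,30,0,0,0],[0,0,50,0,0,0],[5,-20,50,0,0,-1],[12,-44,12,0,0,-1],[12,-44,0,0,0,-1]]])

```text
clock: 16.75
eef_pos: [467.8, 238.6, 216.0]
eef_rot: [1.542, 1.568, 1.71]
wrist_force: [1.2, -0.4, -2.3]
finger_gap: 30.2
```

Emit:
jog_arm(moves=[[[13,-48,0,0,0,-1],[13,-48,0,0,0,-1],[13,-48,0,0,0,-1],[13,-48,0,0,0,-0.5],[13,-48,0,0,0,0]]])

```text
clock: 17.25
eef_pos: [531.8, -4.2, 217.7]
eef_rot: [0.505, 1.566, 0.611]
wrist_force: [0.9, -0.2, -2.9]
finger_gap: 29.8
```

Emit:
jog_arm(moves=[[[12,-44,0,0,0,0],[12,-40,0,0,0,0],[0,0,0,0,0,0]]])

```text
clock: 17.55
eef_pos: [556.5, -97.0, 217.2]
eef_rot: [0.31, 1.566, 0.411]
wrist_force: [-0.5, 0.2, -3.1]
finger_gap: 29.6
```

```bash
python3 go.py -1 -26 110 0 c
```

```text
d [  14.6  -43.2 -107.2] rot [-0.11  0.27 -0.38] F [-0.5  0.2 -3.1] gap 29.6 t 17.55
```

Emit:
jog_arm(moves=[[[9,-26,0,0,0,-0.3],[6,-15,-35,0,0,0],[0,0,-40,0,0,0],[0,0,-22,0,0,0],[0,0,-3,0,0,0]]])

```text
clock: 18.05
eef_pos: [571.6, -139.5, 114.4]
eef_rot: [0.141, 1.564, 0.236]
wrist_force: [-0.3, 0.5, -2.9]
finger_gap: 29.8
```

```bash
python3 go.py -1 -26 110 0 c; python3 chk.py -26
```

```text
d [-0.6 -0.8 -4.4] rot [-0.1   0.4   0.02] F [-0.3  0.5 -2.9] gap 29.8 t 18.05
{'A': (280, [-40.3, -38.4, -37.2], np.float64(0.47)), 'B': (253, [37.5, 38.7, 40.6], np.float64(-0.37)), 'F': (3387, [-112.1, -108.5, -107.1], np.float64(-0.0)), 'L': (20, [109.0, 110.9, 113.8], np.float64(2.92)), 'R': (288, [-122.3, -120.2, -118.5], np.float64(0.36))} floor 7.2
1786 pack x [-32.3  35.6] mid 1.6 face y -8.0 z [43.2 83.7]
```

Emit:
jog_arm(moves=[[[-1.5,0,-6,0,0.3,0],[0,0,-8,0,0,0],[0,0,-6,0,0,0]]])

```text
clock: 18.4
eef_pos: [572.0, -139.0, 98.1]
eef_rot: [-0.127, 1.563, -0.031]
wrist_force: [0.7, 0.1, -2.8]
finger_gap: 29.8
```

```bash
python3 go.py -1 -26 80 0 c
```

```text
d [ -0.9  -1.3 -18.1] rot [ 0.01  0.44 -0.05] F [ 0.7  0.1 -2.8] gap 29.8 t 18.4
```

Emit:
jog_arm(moves=[[[-1.5,0,-5,0,0.4,0],[-0.5,0,-5,0,0,0]]])

```text
clock: 18.6
eef_pos: [570.3, -138.9, 88.1]
eef_rot: [-0.538, 1.569, -0.442]
wrist_force: [-0.9, -1.2, -2.6]
finger_gap: 29.9
```

Emit:
jog_arm(moves=[[[0,0,-6,0,0,0],[0,0,-2,0,0,0]]])

```text
clock: 18.8
eef_pos: [570.5, -139.4, 80.6]
eef_rot: [-0.708, 1.568, -0.611]
wrist_force: [-9.9, -2.4, 22.0]
finger_gap: 29.9
```

Emit:
jog_arm(moves=[[[0,-3,0,0,0,0],[0,-3,0,0,0,0]]])

```text
clock: 19.0
eef_pos: [570.7, -145.4, 80.7]
eef_rot: [-0.594, 1.568, -0.497]
wrist_force: [0.2, 4.1, -0.9]
finger_gap: 29.6
```

```bash
python3 go.py -1 -30 80 0 c
```

```text
d [ 0.7  1.1 -0.7] rot [ 0.09  0.17 -0.08] F [ 0.2  4.1 -0.9] gap 29.6 t 19.0
```

Emit:
jog_arm(moves=[[[0,-2,0,0,0,0],[0,-1,0,0,0,0]]])

```text
clock: 19.2
eef_pos: [570.8, -146.0, 80.7]
eef_rot: [0.91, 1.566, 1.006]
wrist_force: [-0.9, 7.4, 1.9]
finger_gap: 30.3
```

```bash
python3 go.py -1 -30 80 0 c
```

```text
d [ 0.7  1.8 -0.7] rot [-0.21  0.13 -0.06] F [-0.9  7.4  1.9] gap 30.3 t 19.2
```

Tight. I release it and go for pack A.

Emit:
jog_arm(moves=[[[0,0.5,0,0,0,0],[0,0,0,0,0,0],[0,0,0,0,0,0],[0,0,20,0,0,0],[0,0,40,0,0,0]]], gripper=0.2)

```text
clock: 19.7
eef_pos: [568.9, -145.6, 137.3]
eef_rot: [2.206, 1.563, 2.302]
wrist_force: [-0.2, 0.7, 0.5]
finger_gap: 56.4
```

Emit:
jog_arm(moves=[[[0,0,45,0,0,0],[0,10,45,0,0,0],[-3,48,40,0,0,-3],[-4,48,40,0,0,-3],[-4,48,20,0,0,-3]]])

```text
clock: 20.2
eef_pos: [558.5, -15.5, 317.7]
eef_rot: [1.742, 1.566, 1.668]
wrist_force: [1.3, 0.3, 0.2]
finger_gap: 56.4
```

Emit:
jog_arm(moves=[[[-4,48,0,0,0,-3],[-4,48,0,0,0,-3],[-4,48,0,0,0,-3],[-4,48,0,0,0,0],[0,40,0,0,0,0]]])

```text
clock: 20.7
eef_pos: [541.0, 224.7, 323.3]
eef_rot: [0.597, 1.56, 0.354]
wrist_force: [0.1, -0.2, 0.2]
finger_gap: 56.3
```

Emit:
jog_arm(moves=[[[0,20,0,0,0,0],[0,0,0,0,0,0]]])

```text
clock: 20.9
eef_pos: [540.1, 249.7, 322.9]
eef_rot: [0.605, 1.56, 0.367]
wrist_force: [0.3, -0.3, -0.0]
finger_gap: 56.6
```

```bash
python3 packs.py wrist w7; python3 go.py 544.8 351.5 72 -13.1
```

```text
[269. 100.] rect [545.  351.6] [34. 70.] -12.3 fin [544.9 351.6] [14. 29.] -13.6 ztop 74.1 sat 13.0
[318. 273.] rect [554.2  95. ] [70. 34.] 58.8 fin [554.   95.3] [30. 14.] 56.9 ztop 73.9 sat 71.0
[241. 292.] rect [430.   92.8] [34. 27.] 37.1 fin [427.7 100.5] [7. 2.] 57.0 ztop 73.6 sat 147.0
[540.2 248.6 322.9] -13.7
d [   4.6  102.9 -250.9] rot [-0.22  0.59  0.56] F [ 0.1 -0.  -0.4] gap 56.3 t 20.95
```

Emit:
jog_arm(moves=[[[2,25,-30,0,0.5,0.5],[1,25,-45,0,0,0],[1,25,-45,0,0,0],[1,25,-45,0,0,0],[0,10,-30,0,0,0]]])

```text
clock: 21.45
eef_pos: [549.0, 353.3, 129.7]
eef_rot: [0.724, 1.555, 0.486]
wrist_force: [0.3, -0.3, 0.5]
finger_gap: 56.3
```

```bash
python3 go.py 544.8 351.5 72 -13.1
```

```text
d [ -4.2  -1.8 -57.7] rot [-0.43  0.8   0.53] F [ 0.3 -0.3  0.5] gap 56.3 t 21.45
```

Emit:
jog_arm(moves=[[[-3,0,-25,-0.4,0.7,0.4],[-1,0,-20,0,0,0],[0,0,-7,0,0,0],[0,0,0,0,0,0]]])

```text
clock: 21.85
eef_pos: [545.1, 348.1, 71.1]
eef_rot: [-2.17, 1.565, -2.405]
wrist_force: [0.7, 0.5, 0.4]
finger_gap: 56.3
```

```bash
python3 go.py 544.8 351.5 72 -13.1
```

```text
d [-0.3  3.4  0.9] rot [ 0.23 -0.25  0.31] F [0.7 0.5 0.4] gap 56.3 t 21.85
```

Emit:
jog_arm(moves=[[[-0.5,3,0,0,0,0.3],[-0.5,0,-1,0,0,0],[0,0,-1,0,0,0],[0,0,-1,0,0,0],[0,0,-1,0,0,0]]], gripper=-1)

```text
clock: 22.35
eef_pos: [546.2, 350.9, 72.6]
eef_rot: [-0.458, 1.569, -0.688]
wrist_force: [-5.5, -2.1, 8.9]
finger_gap: 29.7
```

Emit:
jog_arm(moves=[[[0,0,0,0,0,0]]])

```text
clock: 22.45
eef_pos: [546.2, 350.9, 72.8]
eef_rot: [-0.364, 1.569, -0.594]
wrist_force: [-0.3, 0.0, -3.2]
finger_gap: 29.9
```

```bash
python3 go.py 544.8 351.5 72 -13.1; python3 go.py 0 8 215 0 c
```

```text
d [-1.4  0.6 -0.8] rot [0.05 0.07 0.07] F [-0.3  0.  -3.2] gap 29.9 t 22.45
d [  22.7 -457.2  142.2] rot [ 0.03  0.07 18.62] F [-0.3  0.  -3.2] gap 29.9 t 22.45
```

Emit:
jog_arm(moves=[[[0,0,30,0,0,0],[0,0,50,0,0,0],[2,-20,50,0,0,3],[2,-44,12,0,0,3],[2,-44,0,0,0,3]]])

```text
clock: 22.95
eef_pos: [549.4, 244.0, 214.7]
eef_rot: [-1.683, 1.566, -1.744]
wrist_force: [0.5, -1.5, -3.3]
finger_gap: 29.9
```

Emit:
jog_arm(moves=[[[3,-48,0,0,0,3],[3,-48,0,0,0,3],[3,-48,0,0,0,2],[3,-48,0,0,0,1],[3,-48,0,0,0,0]]])

```text
clock: 23.45
eef_pos: [563.0, -4.3, 215.7]
eef_rot: [-1.154, 1.565, -1.047]
wrist_force: [1.0, -1.1, -3.0]
finger_gap: 29.5
```

Emit:
jog_arm(moves=[[[2,-44,0,0,0,0],[0,-20,0,0,0,0],[0,0,0,0,0,0]]])

```text
clock: 23.75
eef_pos: [564.2, -76.6, 215.1]
eef_rot: [-1.314, 1.565, -1.212]
wrist_force: [-0.0, 0.6, -2.3]
finger_gap: 29.7
```

```bash
python3 go.py -1 8 110 0 c
```

```text
d [   3.7  -29.8 -105.1] rot [ 0.33  0.12 -0.36] F [-0.   0.6 -2.3] gap 29.7 t 23.75
```

Emit:
jog_arm(moves=[[[2,-20,0,0,0,-0.3],[1,-8,-35,0,0,0],[0,0,-40,0,0,0],[0,0,-22,0,0,0],[0,0,-3,0,0,0]]])

```text
clock: 24.25
eef_pos: [567.5, -102.6, 112.8]
eef_rot: [-0.955, 1.563, -0.858]
wrist_force: [-0.4, 0.3, -2.2]
finger_gap: 30.0
```

```bash
python3 go.py -1 8 110 0 c; python3 chk.py 8
```

```text
d [ 0.4 -3.9 -2.8] rot [ 0.33  0.29 -0.11] F [-0.4  0.3 -2.2] gap 30.0 t 24.25
{'A': (33, [-40.3, -38.8, -37.2], np.float64(9.35)), 'B': (18, [37.6, 38.6, 40.3], np.float64(-21.77)), 'F': (2477, [-112.0, -108.5, -107.2], np.float64(0.04)), 'L': (2465, [114.2, 117.0, 120.0], np.float64(0.16)), 'R': (801, [-118.3, -115.8, -114.4], np.float64(0.04))} floor 7.1
1942 pack x [-33.1  34.5] mid 0.7 face y 28.6 z [42.1 83.5]
```

Emit:
jog_arm(moves=[[[-0.5,-4,-5,0.3,0.3,0],[0,0,-8,0,0,0],[0,0,-5,0,0,0]]])

```text
clock: 24.6
eef_pos: [569.1, -106.2, 98.3]
eef_rot: [-0.371, 1.565, -0.272]
wrist_force: [0.7, 0.4, -2.7]
finger_gap: 29.6
```

```bash
python3 go.py -1 8 80 0 c
```

```text
d [ -1.2  -0.3 -18.3] rot [ 0.09  0.31 -0.2 ] F [ 0.7  0.4 -2.7] gap 29.6 t 24.6
```

Emit:
jog_arm(moves=[[[-2,0,-5,0,0.3,0],[-0.5,0,-5,0,0,0]]])

```text
clock: 24.8
eef_pos: [566.9, -106.2, 88.4]
eef_rot: [-1.033, 1.568, -0.935]
wrist_force: [-0.1, -0.4, -2.4]
finger_gap: 29.7
```

Emit:
jog_arm(moves=[[[0,0,-6,0,0,0],[0,0,-2,0,0,0]]])

```text
clock: 25.0
eef_pos: [566.8, -106.3, 80.4]
eef_rot: [-1.089, 1.568, -0.99]
wrist_force: [-11.9, 2.5, 23.8]
finger_gap: 30.0
```

Emit:
jog_arm(moves=[[[0,-3,0,0,0,0],[0,-3,0,0,0,0]]])

```text
clock: 25.2
eef_pos: [566.9, -111.6, 80.6]
eef_rot: [-0.618, 1.569, -0.519]
wrist_force: [-2.5, 21.8, 4.7]
finger_gap: 29.6
```

Emit:
jog_arm(moves=[[[0,-2,0,0,0,0]]])

```text
clock: 25.3
eef_pos: [567.0, -111.8, 80.7]
eef_rot: [1.028, 1.568, 1.127]
wrist_force: [-1.9, 23.4, 5.1]
finger_gap: 29.9
```

```bash
python3 go.py -1 4 80 0 c
```

```text
d [ 1.2  1.4 -0.7] rot [-0.17  0.08 -0.19] F [-1.9 23.4  5.1] gap 29.9 t 25.3
```

Emit:
jog_arm(moves=[[[0,1.5,0,0,0,0],[0,0,0,0,0,0],[0,0,0,0,0,0],[0,0,20,0,0,0],[0,0,40,0,0,0]]], gripper=0.1)

```text
clock: 25.8
eef_pos: [565.3, -110.3, 137.7]
eef_rot: [2.352, 1.564, 2.451]
wrist_force: [-0.2, 0.2, 0.5]
finger_gap: 51.7
```

Emit:
jog_arm(moves=[[[0,0,45,0,0,0],[0,0,30,0,0,0],[0,0,0,0,0,0]]])

```text
clock: 26.1
eef_pos: [566.3, -111.5, 220.5]
eef_rot: [0.778, 1.568, 0.875]
wrist_force: [-0.1, 0.7, 0.4]
finger_gap: 51.7
```

```bash
cat > look.py <<'E'
from meas import *
import sys
im,w=cloud("wrist"); cv2.imwrite("pics/%s.png"%sys.argv[1],im)
l=case(w,np.array([569.6,-114.3]),np.radians(5.45)).reshape(-1,3)
b=l[(np.abs(l[:,0])<30)&(l[:,1]>25)&(l[:,1]<80)&(l[:,2]>74)&(l[:,2]<92)]
if len(b)>5: print("ball",len(b),b[:,:2].mean(0).round(1),np.percentile(b,98,0).round(1),np.percentile(b,2,0).round(1))
f=l[(np.abs(l[:,0])<18)&(l[:,1]<30)&(l[:,1]>-112)&(l[:,2]>74)&(l[:,2]<90)]
h,e=np.histogram(f[:,1],bins=np.arange(-112,32,4)); print("fins y",dict(zip(e[:-1],h)))
E
python3 look.py w8; python3 go.py 14.8 60 85 0 c
```

```text
{'A': (224, [-40.0, -38.8, -35.9], np.float64(0.18)), 'B': (261, [33.4, 39.5, 40.9], np.float64(-0.84)), 'F': (1157, [-111.7, -108.7, -107.1], np.float64(-0.06)), 'L': (1064, [114.2, 117.1, 120.3], np.float64(0.25)), 'R': (694, [-121.8, -117.0, -114.8], np.float64(0.13))} floor None
ball 240 [14.6 59.9] [22.1 66.4 86.4] [ 7.7 52.9 78. ]
fins y {np.int64(-112): np.int64(0), np.int64(-108): np.int64(7), np.int64(-104): np.int64(90), np.int64(-100): np.int64(94), np.int64(-96): np.int64(125), np.int64(-92): np.int64(78), np.int64(-88): np.int64(0), np.int64(-84): np.int64(0), np.int64(-80): np.int64(0), np.int64(-76): np.int64(0), np.int64(-72): np.int64(59), np.int64(-68): np.int64(100), np.int64(-64): np.int64(101), np.int64(-60): np.int64(154), np.int64(-56): np.int64(0), np.int64(-52): np.int64(0), np.int64(-48): np.int64(0), np.int64(-44): np.int64(0), np.int64(-40): np.int64(32), np.int64(-36): np.int64(112), np.int64(-32): np.int64(114), np.int64(-28): np.int64(132), np.int64(-24): np.int64(59), np.int64(-20): np.int64(0), np.int64(-16): np.int64(0), np.int64(-12): np.int64(0), np.int64(-8): np.int64(0), np.int64(-4): np.int64(88), np.int64(0): np.int64(124), np.int64(4): np.int64(122), np.int64(8): np.int64(150), np.int64(12): np.int64(0), np.int64(16): np.int64(0), np.int64(20): np.int64(0), np.int64(24): np.int64(0)}
d [  12.9   58.2 -133.4] rot [-0.14 -0.05 -0.14] F [-0.2  0.8 -0.7] gap 51.6 t 26.15
```

View pics/w8.png

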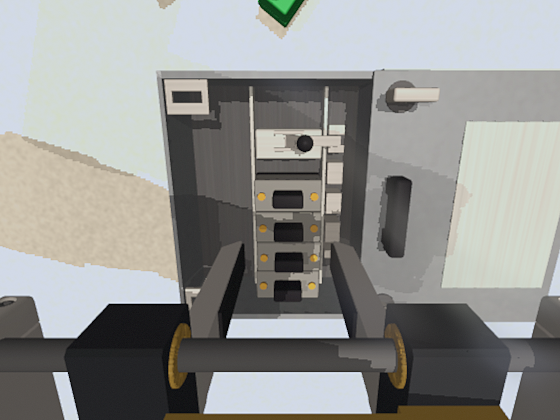

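All four packs stand in a row (fins at y ≈ -98, -64, -31 and +4), and the ball is at (305,143). Next, the latch.

Emit:
jog_arm(moves=[[[5,22,0,0,0,0],[6,22,-30,0,0,0],[4,14,-40,0,0,0],[0,2,-35,0,0,0],[0,0,-15,0,0,0]]], squeeze=8)

```text
clock: 26.65
eef_pos: [579.7, -50.1, 91.3]
eef_rot: [2.174, 1.569, 2.27]
wrist_force: [0.9, -0.5, 0.7]
finger_gap: 51.8
```

```bash
python3 go.py 14.6 60 91 0 c
```

```text
d [-1.2 -3.1 -0.3] rot [-0.09 -0.07 -0.03] F [ 0.9 -0.5  0.7] gap 51.8 t 26.65
```

Emit:
jog_arm(moves=[[[-1,-3,-1,0,0,0],[0,0,-1,0,0,0],[0,0,-1,0,0,0],[0,0,0,0,0,0],[0,0,0,0,0,0]]], gripper=-1)

```text
clock: 27.15
eef_pos: [576.2, -53.8, 85.3]
eef_rot: [2.816, 1.562, 2.911]
wrist_force: [-6.4, -0.1, -0.5]
finger_gap: 17.4
```

Emit:
jog_arm(moves=[[[0,0,0,0,0,0],[0,0,0,0,0,0]]])

```text
clock: 27.35
eef_pos: [575.9, -53.9, 85.8]
eef_rot: [2.82, 1.561, 2.915]
wrist_force: [-1.8, 1.1, -3.2]
finger_gap: 16.9
```

```bash
python3 go.py 14.6 60 91 0 c
```

```text
d [2.6 0.7 5.2] rot [-0.12 -0.53  0.01] F [-1.8  1.1 -3.2] gap 16.9 t 27.35
```

Emit:
jog_arm(moves=[[[-7,-0.7,1,0,0,0],[-7,-0.7,0,0,0,0],[-7,-0.7,0,0,0,0],[-7,-0.7,-1,0,0,0]]])

```text
clock: 27.75
eef_pos: [554.6, -56.3, 92.1]
eef_rot: [-0.003, 1.557, 0.092]
wrist_force: [5.6, 1.7, -0.6]
finger_gap: 14.8
```

```bash
python3 go.py -14.8 60 86 0 c
```

```text
d [-5.4  0.4 -6.1] rot [-0.07  0.81  0.  ] F [ 5.6  1.7 -0.6] gap 14.8 t 27.75
```

Emit:
jog_arm(moves=[[[-5,-0.5,-4,0,0.7,0],[-5,-0.5,-4,0,0,0],[-2,0,-1,0,0,0]]])

```text
clock: 28.05
eef_pos: [547.3, -57.4, 89.0]
eef_rot: [-0.091, 1.552, 0.004]
wrist_force: [10.2, 2.3, -4.5]
finger_gap: 15.3
```

```bash
python3 go.py -14.8 60 86 0 c
```

```text
d [ 1.8  1.4 -3. ] rot [-0.    1.09  0.01] F [10.2  2.3 -4.5] gap 15.3 t 28.05
```

Emit:
jog_arm(moves=[[[0.5,-5,-2,0,0.5,0],[0.5,-5,0,0,0,0],[0.5,-5,0,0,0,0]]], squeeze=12)

```text
clock: 28.35
eef_pos: [549.8, -72.0, 89.4]
eef_rot: [-0.072, 1.557, 0.024]
wrist_force: [0.1, 2.5, -4.7]
finger_gap: 15.0
```

```bash
python3 go.py -14.8 41.5 86 0 c
```

```text
d [ 1.2 -2.4 -3.4] rot [-0.02  0.81 -0.05] F [ 0.1  2.5 -4.7] gap 15.0 t 28.35
```

Emit:
jog_arm(moves=[[[0.3,-3,-1,0,0.4,0],[0.2,-2,0,0,0,0]]])

```text
clock: 28.55
eef_pos: [550.5, -77.5, 89.4]
eef_rot: [0.003, 1.563, 0.098]
wrist_force: [-2.3, 11.7, 1.7]
finger_gap: 14.9
```

```bash
python3 go.py -14.8 41.5 86 0 c; python3 look.py w9
```

```text
d [ 0.4  3.1 -3.4] rot [-0.04  0.43 -0.02] F [-2.3 11.7  1.7] gap 14.9 t 28.55
A 5
R 0
{'B': (11, [37.5, 39.1, 40.1], np.float64(-15.41)), 'F': (2506, [-112.0, -108.6, -107.2], np.float64(0.02)), 'L': (2686, [114.6, 117.4, 120.2], np.float64(0.04))} floor None
ball 1648 [-1.3 42.9] [29.4 48.4 91. ] [-28.5  34.2  74.6]
fins y {np.int64(-112): np.int64(0), np.int64(-108): np.int64(0), np.int64(-104): np.int64(0), np.int64(-100): np.int64(0), np.int64(-96): np.int64(0), np.int64(-92): np.int64(0), np.int64(-88): np.int64(0), np.int64(-84): np.int64(0), np.int64(-80): np.int64(0), np.int64(-76): np.int64(1), np.int64(-72): np.int64(84), np.int64(-68): np.int64(134), np.int64(-64): np.int64(135), np.int64(-60): np.int64(328), np.int64(-56): np.int64(0), np.int64(-52): np.int64(0), np.int64(-48): np.int64(0), np.int64(-44): np.int64(0), np.int64(-40): np.int64(0), np.int64(-36): np.int64(0), np.int64(-32): np.int64(0), np.int64(-28): np.int64(0), np.int64(-24): np.int64(0), np.int64(-20): np.int64(0), np.int64(-16): np.int64(0), np.int64(-12): np.int64(0), np.int64(-8): np.int64(0), np.int64(-4): np.int64(80), np.int64(0): np.int64(105), np.int64(4): np.int64(113), np.int64(8): np.int64(176), np.int64(12): np.int64(0), np.int64(16): np.int64(0), np.int64(20): np.int64(0), np.int64(24): np.int64(0)}
```

View pics/w9.png

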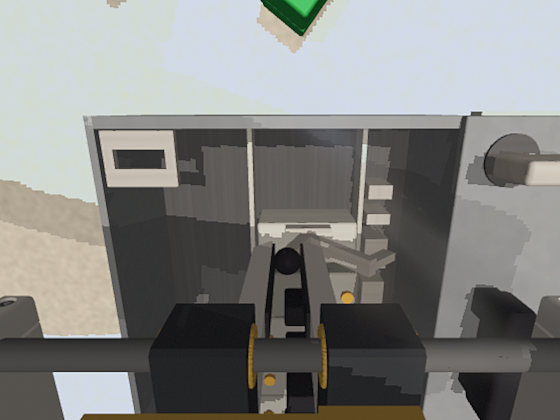

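The clamp is up against pack 4. Next I lock the latch with a +x push.

Emit:
jog_arm(moves=[[[7,2,1,0,0.3,0],[7,0.7,0,0,0,0],[7,0.7,0,0,0,0],[7,0.7,-3,0,0,0],[4,0.4,-4,0,0,0]]])

```text
clock: 29.1
eef_pos: [580.2, -74.8, 85.8]
eef_rot: [3.128, 1.563, -3.061]
wrist_force: [-24.7, -0.5, 49.5]
finger_gap: 17.9
```

```bash
python3 go.py 14.8 41.5 86 0 c
```

```text
d [0.2 3.2 0.2] rot [ 0.04 -0.43  0.02] F [-24.7  -0.5  49.5] gap 17.9 t 29.1
```

Emit:
jog_arm(moves=[[[0,0,2,0,0,0],[0,0,1,0,0,0]]])

```text
clock: 29.3
eef_pos: [577.9, -75.4, 87.5]
eef_rot: [3.092, 1.555, -3.096]
wrist_force: [0.2, 2.5, -0.2]
finger_gap: 15.1
```

Emit:
jog_arm(moves=[[[0,0,0,0,0,0],[0,0,0,0,0,0],[0,0,25,0,0,0],[0,0,45,0,0,0],[0,0,45,0,0,0]]], gripper=0)

```text
clock: 29.8
eef_pos: [575.9, -76.0, 199.8]
eef_rot: [3.045, 1.546, 3.139]
wrist_force: [-1.0, -0.6, -0.7]
finger_gap: 46.5
```

Emit:
jog_arm(moves=[[[0,-20,20,0,0,0],[0,-25,0,0,0,0],[0,0,0,0,0,0]]])

```text
clock: 30.1
eef_pos: [578.2, -122.6, 228.6]
eef_rot: [-2.923, 1.559, -2.828]
wrist_force: [0.3, 1.5, -0.4]
finger_gap: 46.8
```

```bash
python3 go.py 14.8 41.5 86 0 c; python3 look.py w10
```

```text
d [   2.2   51.  -142.6] rot [ 0.21 -0.66 -0.02] F [ 0.3  1.5 -0.4] gap 46.8 t 30.1
{'A': (132, [-40.0, -39.2, -37.2], np.float64(0.18)), 'B': (308, [37.9, 39.2, 40.9], np.float64(-0.11)), 'F': (1167, [-111.7, -108.7, -106.9], np.float64(-0.08)), 'L': (1046, [114.2, 117.0, 120.3], np.float64(0.21)), 'R': (500, [-121.2, -116.9, -114.7], np.float64(-0.04))} floor None
ball 227 [14.1 40.2] [21.5 46.8 86.6] [ 7.4 33.1 78.5]
fins y {np.int64(-112): np.int64(0), np.int64(-108): np.int64(4), np.int64(-104): np.int64(95), np.int64(-100): np.int64(95), np.int64(-96): np.int64(119), np.int64(-92): np.int64(73), np.int64(-88): np.int64(0), np.int64(-84): np.int64(0), np.int64(-80): np.int64(0), np.int64(-76): np.int64(0), np.int64(-72): np.int64(58), np.int64(-68): np.int64(97), np.int64(-64): np.int64(98), np.int64(-60): np.int64(137), np.int64(-56): np.int64(0), np.int64(-52): np.int64(0), np.int64(-48): np.int64(0), np.int64(-44): np.int64(0), np.int64(-40): np.int64(29), np.int64(-36): np.int64(111), np.int64(-32): np.int64(113), np.int64(-28): np.int64(124), np.int64(-24): np.int64(60), np.int64(-20): np.int64(0), np.int64(-16): np.int64(0), np.int64(-12): np.int64(0), np.int64(-8): np.int64(0), np.int64(-4): np.int64(91), np.int64(0): np.int64(124), np.int64(4): np.int64(122), np.int64(8): np.int64(118), np.int64(12): np.int64(0), np.int64(16): np.int64(0), np.int64(20): np.int64(0), np.int64(24): np.int64(0)}
```

View pics/w10.png

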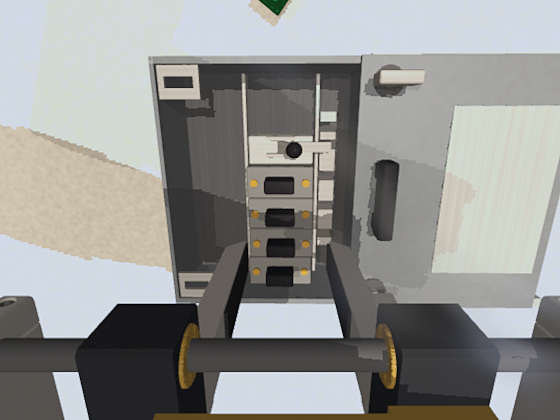

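Latch locked: ball x is 14.1 against 14.6 originally, and stopping on a tooth would have cost about 6 mm. Next is the cover handle.

```bash
python3 go.py 102 0 118 0 c
```

```text
d [  92.8   16.8 -110.6] rot [ 0.19 -0.65 -0.05] F [-0.2  0.5  1. ] gap 47.0 t 30.15
```

Emit:
jog_arm(moves=[[[30,6,0,0,-0.6,0],[30,6,0,0,0,0],[28,4,0,0,0,0],[4,0,-30,0,0,0],[0,0,-30,0,0,0]]])

```text
clock: 30.65
eef_pos: [675.0, -100.7, 169.4]
eef_rot: [-0.712, 1.564, -0.615]
wrist_force: [-0.2, -0.1, -1.1]
finger_gap: 46.9
```

```bash
python3 go.py 102 0 118 0 c
```

```text
d [ -3.9  -3.9 -51.4] rot [ 0.23  0.33 -0.09] F [-0.2 -0.1 -1.1] gap 46.9 t 30.65
```

Emit:
jog_arm(moves=[[[-3,-3,-22,0,0,0],[0,0,-20,0,0,0],[0,0,-6,0,0,0]]])

```text
clock: 30.95
eef_pos: [670.6, -99.9, 113.7]
eef_rot: [-2.268, 1.568, -2.169]
wrist_force: [-0.2, -0.8, -0.4]
finger_gap: 47.0
```

Emit:
jog_arm(moves=[[[0,0,0,0,0,0],[0,0,-1,0,0,0],[0,0,0,0,0,0],[0,0,-1,0,0,0],[0,0,0,0,0,0]]], gripper=-1, squeeze=15)

```text
clock: 31.45
eef_pos: [669.1, -98.8, 113.5]
eef_rot: [-2.845, 1.564, -2.746]
wrist_force: [-13.1, -1.1, -2.7]
finger_gap: 14.2
```

```bash
python3 go.py 102 0 118 0 c
```

```text
d [ 2.  -5.8  4.5] rot [ 0.15 -0.37 -0.26] F [-13.1  -1.1  -2.7] gap 14.2 t 31.45
```

Emit:
jog_arm(moves=[[[-5,-0.5,2,0,0,0],[-15,-1.4,1,0,0,0],[-20,-1.9,0,0,0,0],[-20,-1.9,0,0,0,0],[-20,-1.9,0,0,0,0]]])

```text
clock: 31.95
eef_pos: [587.5, -106.7, 113.5]
eef_rot: [-2.683, 1.566, -2.584]
wrist_force: [3.3, -2.9, -5.7]
finger_gap: 13.9
```

```bash
python3 go.py -88 0 118 0 c
```

```text
d [-105.5  -16.     4.5] rot [ 0.15 -0.25 -0.25] F [ 3.3 -2.9 -5.7] gap 13.9 t 31.95
```

Emit:
jog_arm(moves=[[[-20,-1.9,0,0,0,0],[-20,-1.9,0,0,0,0],[-20,-1.9,0,0,0,0],[-15,-1.4,0,0,0,0],[-10,-1,0,0,0,0]]])

```text
clock: 32.45
eef_pos: [498.9, -115.2, 113.6]
eef_rot: [-1.238, 1.567, -1.14]
wrist_force: [3.7, -0.6, -9.4]
finger_gap: 14.3
```

```bash
python3 go.py -88 0 118 0 c
```

```text
d [-16.9  -7.4   4.4] rot [ 0.2   0.09 -0.18] F [ 3.7 -0.6 -9.4] gap 14.3 t 32.45
```

Emit:
jog_arm(moves=[[[-8,-0.8,0,0,0,0],[-6,-0.6,0,0,0,0],[-4,-0.4,0,0,0,0],[-3,-0.3,0,0,0,0]]])

```text
clock: 32.85
eef_pos: [479.3, -117.3, 114.2]
eef_rot: [-0.445, 1.56, -0.347]
wrist_force: [30.7, 2.9, -20.5]
finger_gap: 14.7
```

```bash
python3 go.py -88 0 118 0 c
```

```text
d [ 2.6 -5.4  3.8] rot [ 0.21  0.58 -0.15] F [ 30.7   2.9 -20.5] gap 14.7 t 32.85
```

Emit:
jog_arm(moves=[[[1,0,-2,0,0.3,0],[0,0,-1,0,0,0]]])

```text
clock: 33.05
eef_pos: [482.6, -117.0, 114.0]
eef_rot: [-0.453, 1.559, -0.355]
wrist_force: [-2.4, 0.3, 0.7]
finger_gap: 13.7
```

Emit:
jog_arm(moves=[[[0,0,0,0,0,0],[0,0,0,0,0,0],[0,0,25,0,0,0],[0,0,45,0,0,0],[0,15,40,0,0,8]]], gripper=-0.1)

```text
clock: 33.55
eef_pos: [480.9, -102.0, 223.8]
eef_rot: [-0.553, 1.567, -0.315]
wrist_force: [-0.6, 1.2, 0.2]
finger_gap: 41.9
```

Emit:
jog_arm(moves=[[[0,15,0,0,0,8.5],[0,15,0,0,0,8.5],[0,15,0,0,0,8.5],[0,15,0,0,0,8.5],[0,15,0,0,0,8.5]]])

```text
clock: 34.05
eef_pos: [482.8, -25.2, 231.5]
eef_rot: [-0.692, 1.555, 0.3]
wrist_force: [0.0, -0.2, 0.1]
finger_gap: 42.2
```

Emit:
jog_arm(moves=[[[0,10,0,0,0,8.5],[0,0,0,0,0,8.5],[0,0,0,0,0,8.5],[0,0,0,0,0,8],[0,0,0,0,0,3]]])

```text
clock: 34.55
eef_pos: [482.9, -12.9, 232.5]
eef_rot: [-0.754, 1.553, 0.893]
wrist_force: [-0.3, -0.1, 0.2]
finger_gap: 42.5
```

```bash
python3 go.py -88 100 128 90 c
cat > stud.py <<'E'
from h import *
import sys
sgn=float(sys.argv[1])
o=np.array([569.6,-114.3]);a=np.radians(5.45); ex=np.array([np.cos(a),np.sin(a)]);ey=np.array([-np.sin(a),np.cos(a)])
im,w=cloud(sys.argv[2]); cv2.imwrite("pics/s%s%s.png"%(sys.argv[2],sys.argv[3]),im)
q=w.reshape(-1,3); q=q[np.isfinite(q).all(1)]
l=np.c_[(q[:,:2]-o)@ex,(q[:,:2]-o)@ey,q[:,2]]
for s in (1,-1):
    k=l[(np.abs(l[:,0]+88)<26)&(np.abs(l[:,1]-s*100)<26)&(l[:,2]>106)&(l[:,2]<136)]
    if len(k)>20: print("stud",s,len(k),cv2.minAreaRect(k[:,:2].astype(np.float32)),"z",np.percentile(k[:,2],[50,95]).round(1))
    else: print("stud",s,len(k))
c=l[(np.abs(l[:,1])<90)&(l[:,2]>86)&(l[:,2]<99)]; print("cover x",np.percentile(c[:,0],[0.5,1,99]).round(1))
h=l[(np.abs(l[:,1])<45)&(l[:,2]>112)&(l[:,2]<135)&(l[:,0]<-60)&(l[:,0]>-120)]
if len(h): print("handle",len(h),cv2.minAreaRect(h[:,:2].astype(np.float32)))
E
python3 stud.py 1 wrist 0
```

```text
d [ -10.4  -10.2 -104.5] rot [-0.79  0.63  1.11] F [-0.3 -0.1  0.2] gap 42.5 t 34.55
stud 1 511 ((-86.53536224365234, 99.25190734863281), (33.27274703979492, 9.97843074798584), 0.5316383838653564) z [129.  130.2]
stud -1 1152 ((-85.92261505126953, -100.05541229248047), (11.906140327453613, 33.831520080566406), 88.64168548583984) z [124.8 130. ]
cover x [-112.  -111.5   69.4]
handle 1454 ((-85.80120849609375, -0.28276824951171875), (14.629396438598633, 69.95549011230469), 0.13617616891860962)
```

View pics/swrist0.png

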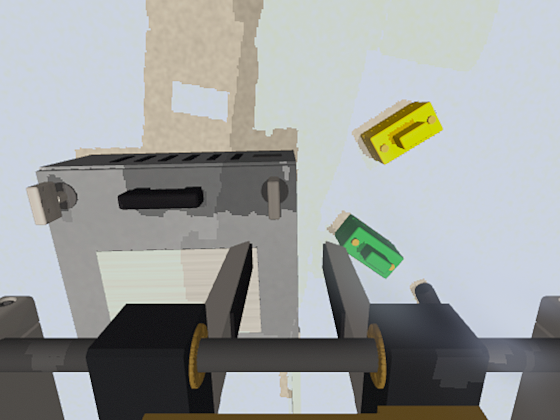

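Cover is nearly shut (handle at x -85.8 against -88). I go to the left stud (272,198), grip it and nudge the cover shut.

Emit:
jog_arm(moves=[[[-6,-6,-25,-0.7,0.5,1],[-3,-3,-35,0,0,0],[0,0,-25,0,0,0],[0,0,-5,0,0,0]]], squeeze=40)

```text
clock: 35.0
eef_pos: [474.3, -22.3, 141.8]
eef_rot: [-1.585, 1.564, 0.075]
wrist_force: [0.2, 0.7, 0.6]
finger_gap: 42.8
```

```bash
python3 go.py -86.5 99.5 128 90 c
```

```text
d [ -0.2  -1.1 -13.8] rot [-0.03  0.39  0.3 ] F [0.2 0.7 0.6] gap 42.8 t 35.0
```

Emit:
jog_arm(moves=[[[0,-1,-10,0,0.3,0.3],[0,0,-4,0,0,0],[0,0,0,0,0,0]]])

```text
clock: 35.3
eef_pos: [475.1, -23.5, 128.4]
eef_rot: [-1.525, 1.568, 0.14]
wrist_force: [0.1, -0.1, -0.3]
finger_gap: 42.5
```

Emit:
jog_arm(moves=[[[0,0,0,0,0,0],[0,0,0,0,0,0],[0,0,0,0,0,0],[0,0,0,0,0,0]]], gripper=-1)

```text
clock: 35.7
eef_pos: [476.2, -23.5, 130.6]
eef_rot: [-1.684, 1.565, -0.019]
wrist_force: [0.4, -0.3, -0.2]
finger_gap: 13.9
```

Emit:
jog_arm(moves=[[[-2,-0.2,0,0,0,0],[-3,-0.3,0,0,0,0]]])

```text
clock: 35.9
eef_pos: [472.2, -24.0, 131.0]
eef_rot: [-1.685, 1.561, -0.021]
wrist_force: [20.5, 2.7, -12.4]
finger_gap: 9.7
```

```bash
python3 go.py -88 99.5 128 90 c
```

```text
d [ 0.4  0.4 -3. ] rot [0.01 0.54 0.09] F [ 20.5   2.7 -12.4] gap 9.7 t 35.9
```

Emit:
jog_arm(moves=[[[0.5,0,-5,0,0.3,0],[0,0,-5,0,0,0],[0,0,-4,0,0,0]]])

```text
clock: 36.2
eef_pos: [473.1, -24.0, 118.0]
eef_rot: [-1.69, 1.564, -0.025]
wrist_force: [-5.1, 2.0, 39.8]
finger_gap: 9.8
```

```bash
python3 go.py -88 99.5 117 90 c
```

```text
d [-0.6  0.4 -1. ] rot [0.01 0.41 0.09] F [-5.1  2.  39.8] gap 9.8 t 36.2
```

Emit:
jog_arm(moves=[[[0,0,0,0,0,-7],[0,0,-0.4,0,0,-8],[0,0,-0.4,0,0,-8],[0,0,-0.4,0,0,-8]]])

```text
clock: 36.6
eef_pos: [473.8, -24.8, 118.6]
eef_rot: [-1.78, 1.56, -0.674]
wrist_force: [-2.1, -1.2, 11.1]
finger_gap: 10.0
```

```bash
python3 go.py -88 99.5 117 90 c
```

```text
d [-1.3  1.2 -1.6] rot [ 0.25  0.59 32.04] F [-2.1 -1.2 11.1] gap 10.0 t 36.6
```

Emit:
jog_arm(moves=[[[0,0,-0.5,0,0,-8.5],[0,0,-0.5,0,0,-8.5],[0,0,-0.5,0,0,-8.5],[0,0,-0.5,0,0,-8.5],[0,0,-0.5,0,0,-8.5]]])

```text
clock: 37.1
eef_pos: [474.2, -25.6, 118.6]
eef_rot: [-1.667, 1.557, -1.311]
wrist_force: [-2.0, 0.6, 10.7]
finger_gap: 9.8
```

Emit:
jog_arm(moves=[[[-0.5,0.5,-0.5,0,0,-8.5],[0,0,-0.5,0,0,-6]]])

```text
clock: 37.3
eef_pos: [474.0, -25.7, 118.6]
eef_rot: [-1.573, 1.556, -1.477]
wrist_force: [-2.3, 0.9, 9.9]
finger_gap: 9.3
```

```bash
python3 go.py -88 99.5 117 0 c
```

```text
d [-1.5  2.1 -1.6] rot [ 0.87  0.08 -0.04] F [-2.3  0.9  9.9] gap 9.3 t 37.3
```

Emit:
jog_arm(moves=[[[0,0,0,0,0,0],[0,0,0,0,0,0],[0,0,0,0,0,0],[0,0,30,0,0.5,0],[0,0,45,0,0,0]]], gripper=-0.1)

```text
clock: 37.8
eef_pos: [470.3, -25.6, 189.1]
eef_rot: [-2.649, 1.546, -2.55]
wrist_force: [0.4, 0.9, 0.6]
finger_gap: 41.9
```

Emit:
jog_arm(moves=[[[0,-30,30,0,0,8.5],[0,-35,0,0,0,8.5],[0,-35,0,0,0,8.5],[0,-35,0,0,0,8.5],[0,-35,0,0,0,8.5]]])

```text
clock: 38.3
eef_pos: [471.0, -198.4, 225.5]
eef_rot: [-2.369, 1.548, -1.514]
wrist_force: [0.2, -0.2, -0.9]
finger_gap: 42.3
```

Emit:
jog_arm(moves=[[[5,-20,0,0,0,8.5],[5,-5,0,0,0,8.5],[5,0,0,0,0,8.5],[3,0,0,0,0,8.5],[0,0,0,0,0,8.5]]])

```text
clock: 38.8
eef_pos: [487.9, -229.0, 223.1]
eef_rot: [-2.486, 1.55, -0.881]
wrist_force: [0.5, 0.9, -0.5]
finger_gap: 42.5
```

```bash
python3 stud.py 1 wrist 1; python3 stud.py 1 top 1;python3 go.py -88 -100 128 90 c
```

```text
stud 1 727 ((-85.79383850097656, 98.53160095214844), (34.471923828125, 10.42866039276123), 89.93812561035156) z [119.5 121.1]
stud -1 521 ((-86.03789520263672, -100.72736358642578), (33.73464584350586, 9.969625473022461), 0.15605881810188293) z [128.9 130.2]
cover x [-112.1 -111.5   53.3]
handle 1562 ((-85.71357727050781, -1.2842636108398438), (14.5687255859375, 69.28595733642578), 0.07555659115314484)
stud 1 68 ((-86.90861511230469, 99.17816925048828), (10.049253463745117, 33.513118743896484), 0.5224452018737793) z [120.6 124.1]
stud -1 2
cover x [-112.6 -111.4   79.2]
handle 180 ((-86.99256134033203, -0.4219703674316406), (69.67170715332031, 14.099198341369629), 89.97395324707031)
d [  3.8   6.8 -95.2] rot [0.89 0.78 3.75] F [ 0.1 -0.4  0.1] gap 42.3 t 38.9
```

View pics/swrist1.png

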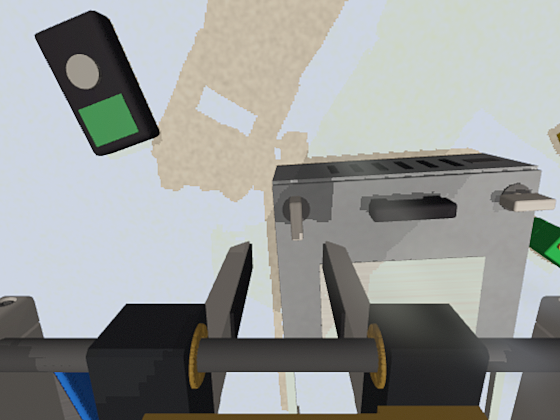

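Left stud is locked: wing across at (525,200), top 9 mm lower. Now the right stud (295,215).

Emit:
jog_arm(moves=[[[2,3,-25,0.8,0.7,3.5],[2,3,-30,0,0,0],[0,0,-20,0,0,0],[0,0,-3,0,0,0]]])

```text
clock: 39.3
eef_pos: [491.6, -222.6, 143.2]
eef_rot: [-2.444, 1.568, -0.797]
wrist_force: [1.0, 0.3, -0.4]
finger_gap: 42.5
```

```bash
python3 go.py -87.5 -100.3 128 90 c
```

```text
d [  0.4   0.1 -15.2] rot [0.12 0.12 1.07] F [ 1.   0.3 -0.4] gap 42.5 t 39.3
```

Emit:
jog_arm(moves=[[[0,0,-11,0,0,1],[0,0,-5,0,0,0],[0,0,0,0,0,0]]])

```text
clock: 39.6
eef_pos: [491.9, -222.8, 127.3]
eef_rot: [-2.404, 1.567, -0.742]
wrist_force: [0.4, -0.1, 0.6]
finger_gap: 42.1
```

Emit:
jog_arm(moves=[[[0,0,0,0,0,0],[0,0,-0.5,0,0,0],[0,0,-0.5,0,0,0],[0,0,-0.5,0,0,0],[0,0,0,0,0,0]]], gripper=-1)

```text
clock: 40.1
eef_pos: [492.7, -222.9, 127.8]
eef_rot: [-2.209, 1.564, -0.548]
wrist_force: [-0.5, 0.9, -1.0]
finger_gap: 9.6
```

```bash
python3 go.py -87.5 -100.3 128 90 c
```

```text
d [-0.6  0.5  0.2] rot [0.2  0.32 0.33] F [-0.5  0.9 -1. ] gap 9.6 t 40.1
```

Emit:
jog_arm(moves=[[[0,0,-4,0,0,0],[0,0,-5,0,0,0],[0,0,-4,0,0,0]]])

```text
clock: 40.4
eef_pos: [492.8, -223.0, 115.1]
eef_rot: [-2.219, 1.563, -0.559]
wrist_force: [-4.9, 4.0, 35.8]
finger_gap: 9.8
```

```bash
python3 go.py -87.5 -100.3 116 90 c
```

```text
d [-0.8  0.5  0.9] rot [0.23 0.38 0.31] F [-4.9  4.  35.8] gap 9.8 t 40.4
```

Emit:
jog_arm(moves=[[[0,0,0,0,0,-7],[0,0,-0.4,0,0,-8],[0,0,-0.4,0,0,-8],[0,0,-0.4,0,0,-8]]])

```text
clock: 40.8
eef_pos: [493.2, -222.7, 115.6]
eef_rot: [-2.114, 1.562, -1.011]
wrist_force: [-4.6, 3.4, 11.4]
finger_gap: 9.7
```

Emit:
jog_arm(moves=[[[0,0,-0.5,0,0,-8.5],[0,0,-0.5,0,0,-8.5],[0,0,-0.5,0,0,-8.5],[0,0,-0.5,0,0,-8.5],[0,0,-0.5,0,0,-8.5]]])

```text
clock: 41.3
eef_pos: [493.5, -222.6, 115.5]
eef_rot: [-1.981, 1.561, -1.629]
wrist_force: [-4.3, 3.7, 12.3]
finger_gap: 9.6
```

```bash
python3 go.py -87.5 -100.3 116 0 c
```

```text
d [-1.5  0.1  0.5] rot [  0.54  -0.1  -14.74] F [-4.3  3.7 12.3] gap 9.6 t 41.3
```

Emit:
jog_arm(moves=[[[0,0,-0.5,0,0,-8.5],[0,0,-0.5,0,0,-7],[0,0,-0.5,0,0,-3]]])

```text
clock: 41.6
eef_pos: [493.6, -222.6, 115.6]
eef_rot: [-1.893, 1.561, -1.875]
wrist_force: [-4.8, 3.2, 12.1]
finger_gap: 9.6
```

Emit:
jog_arm(moves=[[[0,0,0,0,0,0],[0,0,0,0,0,0],[0,0,0,0,0,0],[0,0,30,0,0,0],[0,0,45,0,0,0]]], gripper=-0.1)

```text
clock: 42.1
eef_pos: [491.3, -221.8, 185.4]
eef_rot: [-2.776, 1.557, -2.759]
wrist_force: [0.5, 0.2, 0.7]
finger_gap: 41.9
```

Emit:
jog_arm(moves=[[[0,0,45,0,0,0],[-10,-25,40,0,0,0],[-20,-30,40,0,0,0],[-20,-30,0,0,0,0],[0,0,0,0,0,0]]])

```text
clock: 42.6
eef_pos: [441.7, -306.9, 316.5]
eef_rot: [-2.187, 1.559, -2.165]
wrist_force: [0.1, 1.6, -0.8]
finger_gap: 42.2
```

```bash
python3 stud.py 1 wrist 2; python3 stud.py 1 top 2; python3 go.py -87.5 -100.3 116 0 c
```

```text
stud 1 0
stud -1 360 ((-84.25008392333984, -100.51044464111328), (33.43821334838867, 10.135945320129395), 89.86332702636719) z [119.9 121.6]
cover x [-110.6 -109.7   81.3]
handle 663 ((-84.52239990234375, -16.539051055908203), (14.304147720336914, 39.0825080871582), 0.9159106612205505)
stud 1 66 ((-86.40890502929688, 99.13356018066406), (10.261222839355469, 33.54259490966797), 0.21466632187366486) z [121.5 124.5]
stud -1 69 ((-86.63691711425781, -100.25885772705078), (33.49231719970703, 9.741277694702148), 89.40894317626953) z [120.7 123.8]
cover x [-112.5 -111.4   79.4]
handle 181 ((-86.49664306640625, -0.6461143493652344), (69.67922973632812, 14.21983814239502), 89.7612533569336)
d [  48.8   82.3 -200.3] rot [ 0.55 -0.36  4.09] F [-0.5 -0.4  0.8] gap 42.3 t 42.7
```

View pics/stop2.png

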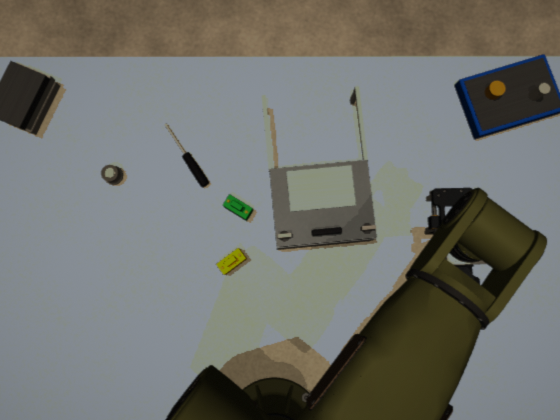

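The top view shows the cover shut, both wings (285,236) and (367,228) lying across, and the driver and spool unmoved. The arm is clear, so I'm handing the job in.

```bash
python3 -c "
from cell import manip
print(manip.sign_off())"
```

```text
the job is handed in; nothing more can be done
None
```

The power unit is back together and the job is handed in at about 43 s of the 210 s allowed; sign-off reports no verdict, so what follows is from my own checks.

- **Packs:** all four grey packs stand in the bay, tight from the right-hand end wall. Fin centres read about y -98, -64, -31 and +4 mm. I couldn't re-check them after the cover closed.
- **Clamp and latch:** I released the latch, pushed the clamp against the last pack and relocked it. The ball came back to x 14.1 mm against 14.6 at the start, so it is locked and not resting on a tooth.
- **Cover:** I pushed it to its stop twice. The last readings put the handle and studs 1.5 to 4 mm short of nominal, depending on the camera. I take that as calibration offset, because both studs went fully in.
- **Studs:** I pushed in both studs and turned each a quarter turn clockwise. Both wings lie across the case and stay about 9 mm in after release.
- **Bystanders:** the spool and screwdriver look unmoved in the last top picture. The meter was hidden by the arm there, but it was in place in an earlier wrist picture and was never touched.

The first pack caught a guide strip on its first lowering (about 21 N). I lifted it, shifted it 2 mm and it then seated cleanly. Locking the latch, the fingertips also pressed down briefly with 49.5 N at the wrist; I backed off at once.

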